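# Strip the spool valve into its lay-out rests

## Task

Strip the spool valve and lay out its parts: lift the red-knobbed locking pin out of the top of the valve and stand it fully home in the round hole of its foam block; with it out, draw the steel spool straight out of the end of the valve and lay it centred in the two V-blocks. Lay the steel bolt and the brass elbow in the foam cut-outs that bear their outlines, each down in its cut-out and lying along its outline (either way round). Leave the caliper where it lies.

Things in the scene. Friction and masses are not known exactly. Their poses are not given: they have to be found in the camera images.
- valve: Slate-blue valve body, 82x150x76 mm, on a steel plate 116x182x8 mm, fixed. Origin: middle of the plate's underside. Top at z 84 (port bosses 86). A bore 23 mm wide runs along y, its axis at x 0, z 48, to open end faces at y -75 and +75. The spool stands out 70 mm at the -y end and is drawn out there, towards -y. The locking pin in the top, at x 0, y +15, blocks the spool until lifted out.
- spool: Bright steel round bar, 20 mm thick, 240 mm long, 0.45 kg. Origin: mid length, on the axis (the balance point); y is the long axis. A 9 mm neck at y +30 to +50. Starts loose in the bore, axis at z 46.5, y along the valve's y, origin at the valve's y -25, so mid length is inside: draw the stub 65 mm or more, regrasp at mid length, draw on until the rear end is past the valve's end face.
- lock_pin: Locking pin: steel pin 12 mm thick reaching 31.5 mm down from a flange 30 mm across and 4 mm thick; on the flange a round red knob, 24 mm across and 30 mm high (top 34 mm above the origin). Origin: on the axis at the flange's underside; z up. Starts upright in the valve's top, flange resting on the top face; lifts straight out.
- bolt: Grey steel hexagon bolt lying on the bench, 52 mm long, head 19 mm across, 17 mm high. Origin: middle of its underside; long axis y, the head at the +y end. It is taken across its x axis, where it is 11 (shank) to 19 mm (head) wide.
- elbow: Brass pipe elbow lying on the bench, 36 (x) x 32 (y) x 18 mm high, hexagon nut at one end. Origin: middle of its underside, z up. It can be taken across x or y.
- spool_rest: Rest for the spool, fixed: blue base 60x196x10 mm with two steel V-blocks (50 mm wide, 22 mm long, tops at z 56) at y -75 and +75, free between. Origin: middle of its underside; the V grooves (90 degrees, 36 mm wide at the top) run along its y axis at x 0. A spool laid in them has its axis at z 52 mm. Either way round is right.
- pin_foam: Black foam block, 76 x 76 mm, 45 mm high, fixed, with a round hole 22 mm in diameter and 36 mm deep in the middle of its top, ringed in yellow. Origin: middle of its underside, z up. The pin's place: fully home, its flange rests on the top at z 45 mm.
- bolt_foam: Low black foam block, 76 x 76 mm, 20 mm high, fixed, with an oblong yellow-floored cut-out 30 (x) x 63 (y) mm, floor at z 14 mm (6 mm deep), and the dark outline of a bolt on the floor, its head at the +y end. Origin: middle of its underside. The bolt's place, lying along y, either way round.
- elbow_foam: Low black foam block, 76 x 76 mm, 20 mm high, fixed, with a yellow-floored cut-out 47 (x) x 43 (y) mm, floor at z 14 mm (6 mm deep), and the dark outline of an elbow on the floor, drawn as the elbow lies with its axes along the block's. Origin: middle of its underside. The elbow's place: its x and y axes along those of the block, either way round.
- caliper: Steel slide caliper lying loose on the bench behind the work, 80 x 229 mm, 14 mm high; a bystander that stays where it is. Origin: middle of its underside.

How it is judged:
At the end, for the whole second after the job is handed in: Pin upright and home in its hole (10 mm of centre, flange within 5 mm of the foam); spool in both V-blocks (18 mm of centre, 0.1 rad); bolt and elbow down in their own cut-outs (12 mm of centre; along the outline within 0.35 and 0.4 rad, either way round); all four let go and at rest (horizontal distance between lock_pin and pin_foam below 0.01 m and z of lock_pin in the frame of pin_foam between 0.042 and 0.05 m and angle between lock_pin's own z axis and vertical below 0.2 rad and horizontal distance between spool and spool_rest below 0.018 m and z of spool in the frame of spool_rest between 0.048 and 0.057 m and angle between the y axis of spool and the y axis of spool_rest, either way round below 0.1 rad and horizontal distance between bolt and bolt_foam below 0.012 m and z of bolt in the frame of bolt_foam between 0.01 and 0.018 m and angle between the y axis of bolt and the y axis of bolt_foam, either way round below 0.35 rad and horizontal distance between elbow and elbow_foam below 0.012 m and z of elbow in the frame of elbow_foam between 0.01 and 0.018 m and angle between the y axis of elbow and the y axis of elbow_foam, either way round below 0.4 rad and linear speed of each of lock_pin, spool, bolt, elbow below 0.02 m/s and angular speed of each of lock_pin, spool, bolt, elbow below 0.3 rad/s); the robot touches nothing.
It fails at once if the caliper is moved by more than 30 mm (distance of caliper from where it was at the start of the episode above 0.03 m).
It also fails if it takes over 118 s, if anything falls off the work surface, if the arm or the gripper's body presses on something with over 40 N, if the wrist force passes 120 N, or if a joint passes its speed limit or range.

## Robot

A 7-joint arm with a two-finger parallel gripper is mounted at the origin on a cart in front of the work surface, level with it; the furniture and walls round the work are solid. World frame = base frame: x ahead of the robot, y to its left, z up, the work surface at z = 0. Lengths are in m, angles in rad, forces in N, time in s.
With the tool pointing down it reaches from about 0.35 to 0.9 m from the base axis. Payload 19.9 kg.
Tool frame: the origin (TCP) lies on the centre line of the jaws, within the pads' length; the fingertips stand 22 mm ahead of it and the grasp point (between the pads) lies 3 mm ahead of it; z points along the fingers, y is the direction in which the jaws open and shut (so a half turn about z gives the same grasp; the last joint's range is limited). The gripper opens to 85 mm and grips with 20 to 120 N. Pads are 22 mm wide; open, the fingers measure 114 mm over their backs; the gripper's body (76 mm by 85 mm) begins 54 mm behind the grasp point. The pads swing forward as they close: fully open they stand 13 mm farther back than shut.
Start: joints at [1.065, 0.417, -0.01, 1.614, 0.005, 1.111, -0.053], TCP at [0.28, -0.559, 0.225] pointing down, gripper open.
Joint ranges: [-2.81, 2.81], [-0.39, 2.02], [-1.27, 1.25], [0.06, 2.57], [-1.19, 4.33], [0.19, 2], [-2.82, 2.82]. Speed limits (rad/s): [1.89, 1.89, 2.39, 2.39, 3.01, 3.01, 3.01].

## Interface

Orientations are given as [roll, pitch, yaw] about the fixed x, y, z axes, in that order (R = Rz(yaw) Ry(pitch) Rx(roll)).
In Python, from station import telemetry, vision, bot, nets gives the robot as it stands.
- The arm moves only by the shell command python3 -m handwheel 'ROWS' [FORCE]. ROWS is JSON, a list of rows, each a list of 7 numbers: the shift along the world's x, y, z in units of 25 mm (1.0 is 25 mm), then the turn, a rotation vector about the world's x, y, z in units of 8 degrees (1.0 is 8 degrees), then the opening, from 0 (shut) to 1 (fully open). In form: [[dx, dy, dz, wx, wy, wz, fingers], ...]. A call has 1 to 12 rows; each row is the pose to reach, as a shift and turn from the pose commanded when the call began; what a row does not reach only later rows make up. A row lasts 1/8 s, in which the tool goes at most 62.5 mm and 10.7 degrees, less where a joint would pass 70% of its speed; a pose out of reach is approached as far as the arm can. A call with a gripper value outside its range is refused whole. The fingers move at their own pace and stop on an object; FORCE is the grip in N (left out, the last holds). Time passes only in rows, so rows that repeat a pose let the fingers close. It gives the time, the measured TCP pose, the force and the opening at its end, in the units of the state.
- telemetry.sense(): the state, without advancing time (a new reading comes with each control period).
- vision.get_image(name): name is "scene" or "side" or "wrist"; returns the picture (420x560x3 uint8, red, green, blue); there is no depth.
- vision.calibration(name): a dict with "K" (3x3 intrinsics, pixels), "world_to_cam" (4x4, takes a point from world to camera coordinates). Camera axes: x right, y down, z forward; pixel columns grow to the right and rows downward; lengths in m; the calibration is good to about 2 mm. A picture is of the moment at which its call begins: read the wrist's pose just before it. calibration takes no time and is no camera call; for the wrist camera it gives the pose at the moment of the call.
- bot.job_done(): hands the job in, once; it reports no verdict.
Trained networks look in the newest picture that a camera, given by its name, has taken for a name from the list of things; names that differ only in an ending like _2 or _b are one class to them, and where a whole thing is asked for, a point or a joint stands for the part that bears it (a point fixed in the world has none). Each returns a list of dicts, best first, with "conf" (0 to 1); they miss things now and then, are a little off and sometimes report something else, mostly with a low value. They report only what shows in the picture. A call takes as long as a camera call.
- nets.boxes_of(camera, target): "box" ([centre column, centre row, width, height] in pixels, round what is visible of it).
- nets.regions_of(camera, target): "mask" (420x560 bool, what is visible of it) and "box" ([centre column, centre row, width, height] in pixels, round what is visible of it).
The state is a dict: "time": time; "q": joint angles; "qvel": joint speeds; "joint_torque": joint torques, N m; "ee_pos": TCP position; "orientation": TCP orientation; "wrist_force": force on the tool from outside, world axes, zero at the start; "moment": the same for the moment, N m; "width": finger opening in m.
Only numpy, scipy, OpenCV 4.12 (cv2) and the standard library are available. Lean on these libraries where they do the work, as an engineer would, in place of code of your own. Each camera call takes 0.05 s, during which the arm holds its last target.

## Working session

There is one attempt and no reset: what is moved stays moved. The work goes in short steps, Python scripts to look and compute and a shell command to move; the robot and the scene stay as the last step left them, time stands still between calls to the robot, and variables do not carry over. Pictures are saved under pics/ and viewed, and the job is handed in when it is done.

```bash
ls; mkdir -p pics; python3 - <<'E'
from station import telemetry, vision, bot, nets
import cv2
s=telemetry.sense(); print(s)
for n in ["scene","side","wrist"]:
    im=vision.get_image(n); cv2.imwrite(f"pics/{n}0.png",im[:,:,::-1])
    print(n,vision.calibration(n))
E
```

```text
pics
{'time': 0.0, 'q': array([ 1.06449631,  0.4180029 , -0.0103052 ,  1.61413481,  0.00469475,
        1.11070737, -0.05301543]), 'qvel': array([-3.47638133e-04,  6.32480028e-04, -1.56972721e-03, -1.99481240e-03,
        1.48782786e-03,  9.94416746e-05,  8.79094322e-04]), 'joint_torque': array([-7.64368178e-04, -8.64457512e+01,  6.78692088e-01, -4.34901845e+01,
        1.90580380e-02,  7.35663227e-03,  2.53097221e-05]), 'ee_pos': array([ 0.27999317, -0.55839403,  0.22445876]), 'orientation': array([-3.14036710e+00,  8.58657369e-05,  4.64792392e-01]), 'wrist_force': array([-0.40970347,  0.85195554, -0.08500485]), 'moment': array([0.00974072, 0.04266656, 0.04097574]), 'width': 0.08546475112753597}
scene {'K': array([[412.0130899 ,   0.        , 274.11026839],
       [  0.        , 412.0130899 , 209.87362383],
       [  0.        ,   0.        ,   1.        ]]), 'world_to_cam': array([[ 0.7623578 , -0.6469687 ,  0.01555934, -0.49169493],
       [-0.48666568, -0.58898053, -0.64518094,  0.31058029],
       [ 0.42657602,  0.48428653, -0.76387136,  1.00221654],
       [ 0.        ,  0.    
[... 287 characters left out ...]
0.12711466,  0.48571204, -0.86482696,  0.17181249],
       [ 0.17760985, -0.84666197, -0.50161564,  1.10884596],
       [ 0.        ,  0.        ,  0.        ,  1.        ]])}
wrist {'K': array([[340.38557995,   0.        , 280.18052878],
       [  0.        , 340.38557995, 203.98181957],
       [  0.        ,   0.        ,   1.        ]]), 'world_to_cam': array([[ 4.48283490e-01, -8.93891172e-01, -6.95932068e-04,
        -6.23929663e-01],
       [-8.49550964e-01, -4.26288922e-01,  3.10710339e-01,
        -4.03050593e-02],
       [-2.78037898e-01, -1.38695086e-01, -9.50504393e-01,
         3.79447885e-01],
       [ 0.00000000e+00,  0.00000000e+00,  0.00000000e+00,
         1.00000000e+00]])}
```

View pics/scene0.png

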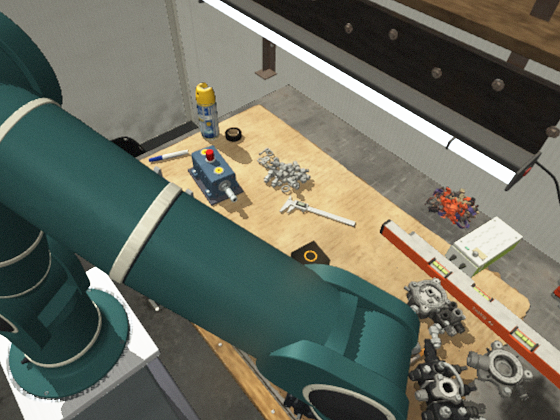

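View pics/side0.png

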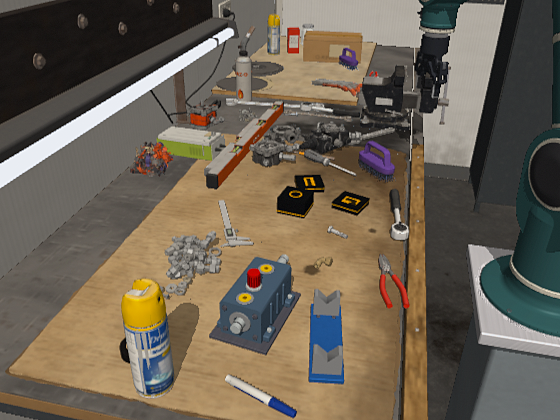

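View pics/wrist0.png

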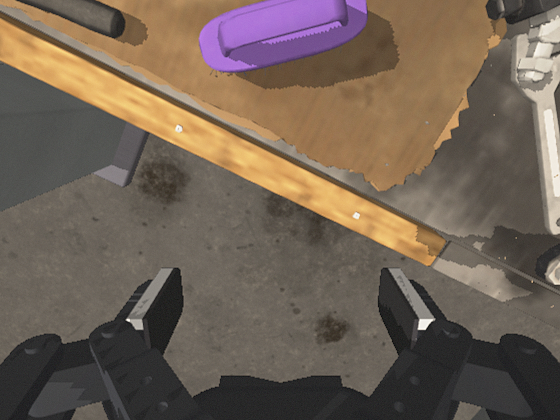

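```bash
cat > h.py <<'E'
import numpy as np, cv2
from station import telemetry, vision, bot, nets
def p2w(cal,u,v,z):
    K=cal["K"];T=cal["world_to_cam"];R=T[:3,:3];t=T[:3,3]
    C=-R.T@t; d=R.T@np.linalg.inv(K)@np.array([u,v,1.0])
    return C+d*(z-C[2])/d[2]
def w2p(cal,P):
    P=np.atleast_2d(P);T=cal["world_to_cam"]
    c=P@T[:3,:3].T+T[:3,3]; q=c@cal["K"].T
    return q[:,:2]/q[:,2:]
def snap(n,f):
    cal=vision.calibration(n); im=vision.get_image(n)
    cv2.imwrite("pics/"+f,im[:,:,::-1]); return cal,im
def mpos(cal,mask,z):
    ys,xs=np.nonzero(mask); return p2w(cal,xs.mean(),ys.mean(),z)
E
python3 - <<'E'
from h import *
for c in["side","scene"]:
    cal=vision.calibration(c);T=cal["world_to_cam"];print(c,-T[:3,:3].T@T[:3,3])
cal=vision.calibration("side"); im=vision.get_image("side")
for n,z in [("lock_pin",.1),("bolt",.008),("elbow",.009),("pin_foam",.045),("bolt_foam",.02),("elbow_foam",.02),("spool_rest",.03),("caliper",.005),("spool",.055),("valve",.05)]:
    for r in nets.regions_of("side",n)[:2]:
        print(n,round(r["conf"],2),np.round(r["box"]),mpos(cal,r["mask"],z).round(3))
        
c=im[160:400,190:380]; cv2.imwrite("pics/c1.png",cv2.resize(c[:,:,::-1],None,fx=3,fy=3,interpolation=cv2.INTER_CUBIC)[:600])
c=im[165:285,270:420]; cv2.imwrite("pics/c2.png",cv2.resize(c[:,:,::-1],None,fx=5,fy=5,interpolation=cv2.INTER_CUBIC))
c=im[240:390,200:360]; cv2.imwrite("pics/c1.png",cv2.resize(c[:,:,::-1],None,fx=4,fy=4,interpolation=cv2.INTER_CUBIC))
E
```

```text
side [0.36520589 0.97571569 0.69297831]
scene [ 0.09847469 -0.62054545  0.97359545]
lock_pin 0.54 [256. 280.  11.  19.] [0.578 0.236 0.1  ]
bolt 0.41 [338. 233.  17.   9.] [ 0.465 -0.111  0.008]
elbow 0.6 [322. 265.  18.  12.] [0.477 0.021 0.009]
elbow 0.23 [236. 224.  32.  45.] [ 0.718 -0.057  0.009]
pin_foam 0.7 [295. 202.  38.  31.] [ 0.583 -0.171  0.045]
bolt_foam 0.97 [310. 184.  34.  20.] [ 0.572 -0.334  0.02 ]
elbow_foam 0.95 [347. 206.  39.  23.] [ 0.447 -0.244  0.02 ]
spool_rest 0.81 [325. 338.  39.  95.] [0.432 0.284 0.03 ]
caliper 0.6 [236. 224.  32.  45.] [ 0.717 -0.058  0.005]
spool 0.58 [258. 294.  57.  82.] [0.578 0.254 0.055]
spool 0.55 [293. 203.  39.  35.] [ 0.579 -0.152  0.055]
valve 0.91 [253. 306.  92.  98.] [0.567 0.253 0.05 ]
```

View pics/c1.png

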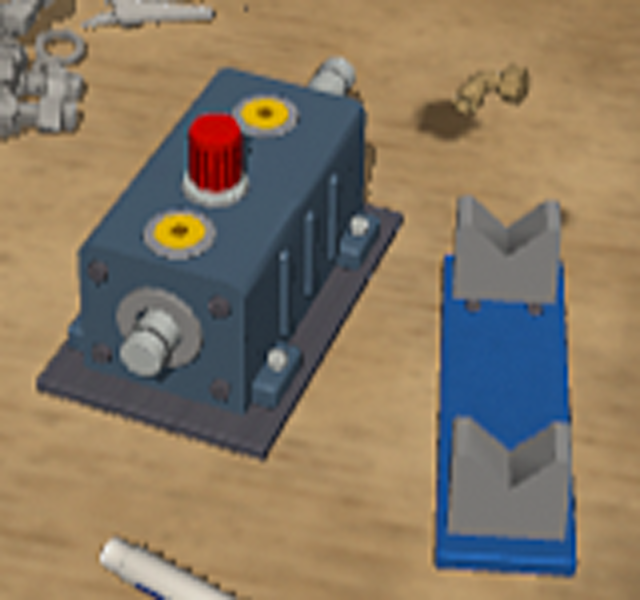

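View pics/c2.png

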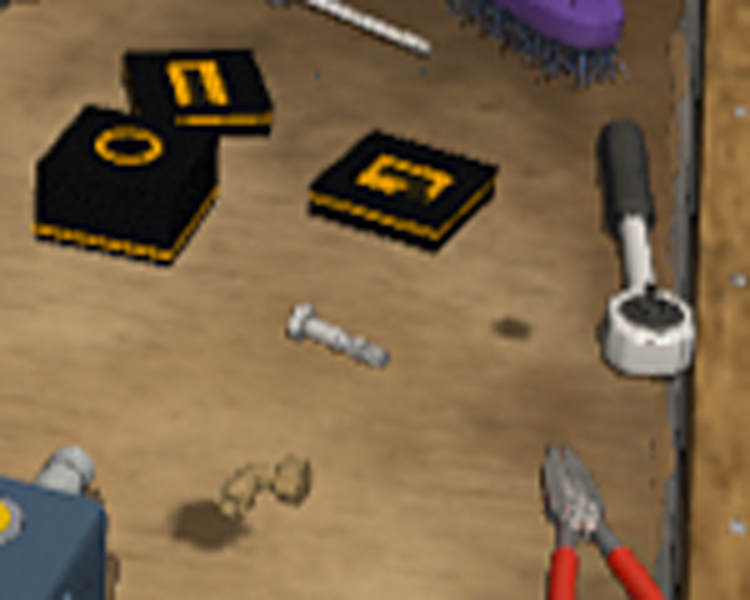

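```bash
python3 -m handwheel '[[4,7,6,0,0,-1.5,1],[10.8,18.4,8,0,0,-3.3,1],[10.8,18.4,8,0,0,-3.3,1],[10.8,18.4,8,0,0,-3.3,1],[10.8,18.4,8,0,0,-3.3,1],[10.8,18.4,8,0,0,-3.3,1],[10.8,18.4,8,0,0,-3.3,1],[10.8,18.4,8,0,0,-3.3,1],[10.8,18.4,8,0,0,-3.3,1],[10.8,18.4,8,0,0,-3.3,1],[10.8,18.4,8,0,0,-3.3,1]]'
python3 - <<'E'
from h import *
s=telemetry.sense();print(s["ee_pos"],s["orientation"],s["time"])
cal,im=snap("wrist","w1.png");T=cal["world_to_cam"];print(-T[:3,:3].T@T[:3,3],T[2,:3])
snap("scene","s1.png")
E
```

```text
time: 2.08
ee_pos: [0.5503, -0.0983, 0.425]
orientation: [-3.142, 0.0, 0.005]
wrist_force: [-0.1, 0.3, -0.8]
width: 0.0851
[ 0.55030067 -0.0983443   0.42495973] [-3.14152874e+00  5.91476216e-05  5.14009319e-03] 2.075
[ 0.62959753 -0.09725593  0.57309464] [-0.31051993 -0.00214242 -0.95056445]
```

View pics/w1.png

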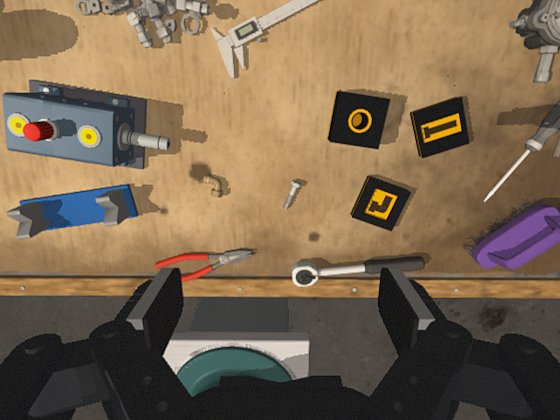

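View pics/s1.png

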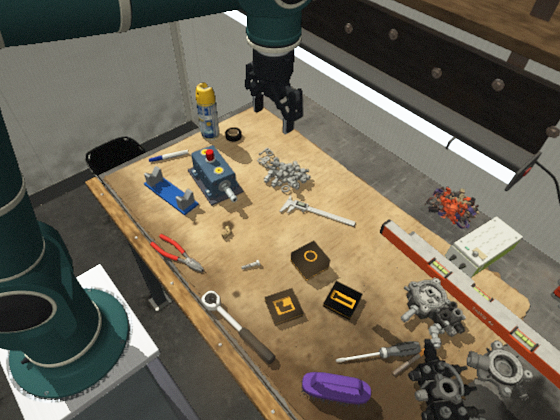

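```bash
python3 - <<'E'
import cv2
im=cv2.imread("pics/w1.png")
def crop(x0,y0,x1,y1,f,n):
    c=cv2.resize(im[y0:y1,x0:x1],None,fx=f,fy=f,interpolation=cv2.INTER_CUBIC)
    for x in range((x0+9)//10*10,x1,10):
        cv2.line(c,((x-x0)*f,0),((x-x0)*f,4 if x%50 else 12),(0,0,255),1)
        if x%20==0: cv2.putText(c,str(x),((x-x0)*f-8,20),0,.35,(0,0,255),1)
    for y in range((y0+9)//10*10,y1,10):
        cv2.line(c,(0,(y-y0)*f),(4,(y-y0)*f),(0,0,255),1)
        if y%20==0: cv2.putText(c,str(y),(6,(y-y0)*f+4),0,.35,(0,0,255),1)
    cv2.imwrite("pics/"+n,c)
crop(0,75,180,240,4,"d1.png")
crop(315,80,475,235,4,"d2.png")
crop(190,160,320,220,6,"d3.png")
E
```

```text
(no output)
```

View pics/d1.png

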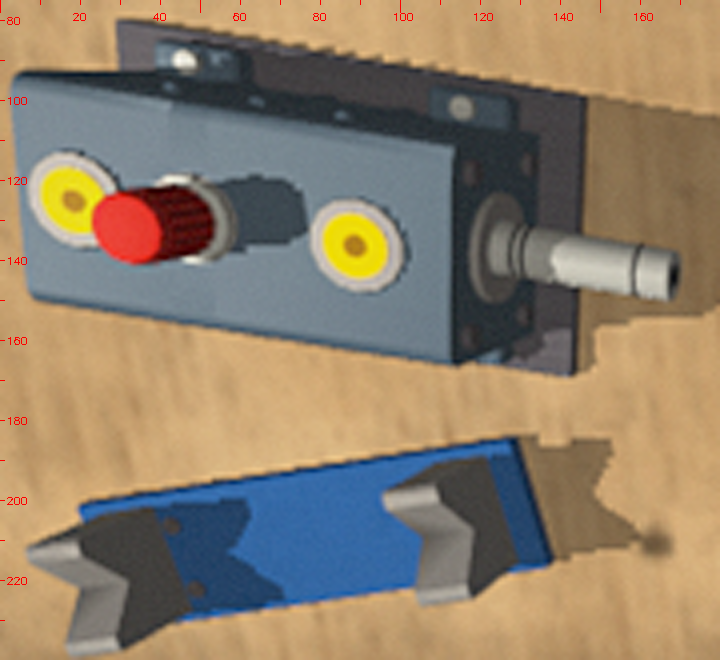

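View pics/d2.png

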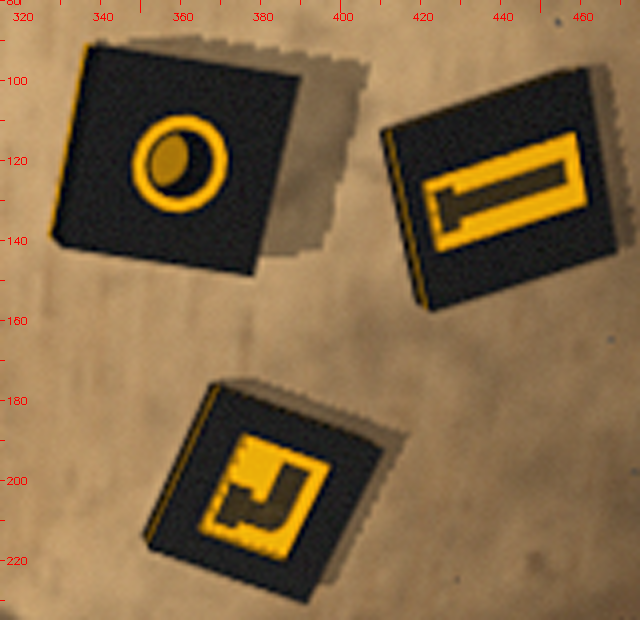

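View pics/d3.png

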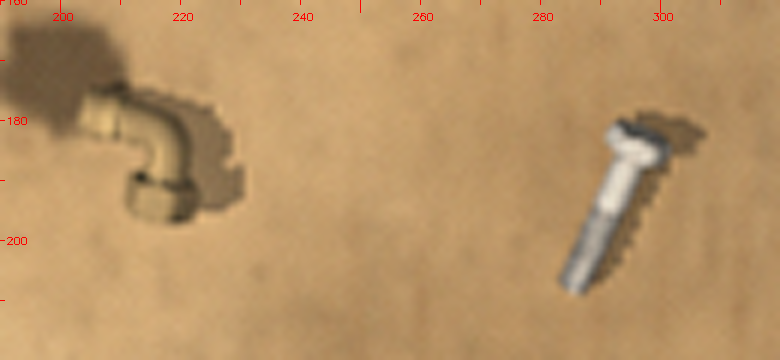

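```bash
cat > fit.py <<'E'
from h import *
from scipy.optimize import least_squares
def fit(cal,pts,pix,x0,dz=0):
    pts=np.array(pts,float)/1000; pix=np.array(pix,float)
    def W(p):
        c,s=np.cos(p[2]),np.sin(p[2]); R=np.array([[c,-s,0],[s,c,0],[0,0,1]])
        return pts@R.T+[p[0],p[1],dz]
    f=lambda p:(w2p(cal,W(p))-pix).ravel()
    r=least_squares(f,x0,loss="soft_l1"); return r.x,f(r.x).reshape(-1,2)
E
python3 - <<'E'
from fit import *
cal=vision.calibration("wrist")
def d(x0,y0,f,L): return [((x+.5)/f-.5+x0,(y+.5)/f-.5+y0) for x,y in L]
p,e=fit(cal,[(41,75,84),(-41,75,84),(41,-75,84),(-41,-75,84),(58,-91,8),(-58,-91,8),(58,91,8)],
 d(0,75,4,[(12,73),(33,297),(453,147),(457,365),(585,97),(575,375),(118,20)]),[.58,.25,0]);print("valve",p,e.round(1).tolist())
p,e=fit(cal,[(30,-98,10),(-30,-98,10),(30,98,10)],d(0,75,4,[(517,437),(552,562),(80,505)]),[.43,.28,0]);print("rest",p,e.round(1).tolist())
print("pinfoam",p2w(cal,*d(315,80,4,[(180,163)])[0],.045))
# bolt foam: cutout long axis y. outline head at left(image)=+y world
p,e=fit(cal,[(15,31.5,14),(15,-31.5,20),(-15,-31.5,20),(-15,31.5,14),(38,-38,20),(-38,-38,20)],
 d(315,80,4,[(422,182),(575,132),(588,205),(436,252),(588,68),(618,250)]),[.57,-.33,.2]);print("boltfoam",p,e.round(1).tolist())
for x,y in [(47,43),(43,47)]:
  X=x/2;Y=y/2
  p,e=fit(cal,[(X,Y,20),(X,-Y,20),(-X,-Y,20),(-X,Y,20),(38,-38,20),(-38,-38,20)],
  d(315,80,4,[(245,433),(330,463),(287,560),(199,530),(385,448),(308,603)]),[.45,-.24,-.3]);print("elbowfoam",p,e.round(1).tolist(),(e**2).sum())
q=[p2w(cal,*a,.008) for a in d(190,160,6,[(638,135),(575,285)])];print("bolt head/tip",q)
print("elbow c,nut,collar",[p2w(cal,*a,.009) for a in d(190,160,6,[(172,130),(161,197),(97,115)])])
E
```

```text
valve [ 0.57640178  0.21128583 -0.15453254] [[-0.3, -0.6], [-0.1, 2.7], [0.8, -1.3], [-0.5, 1.7], [0.4, -0.5], [0.4, 1.0], [-0.6, -0.4]]
rest [0.43581592 0.25041653 0.1626721 ] [[-0.4, -0.6], [1.0, 0.8], [-0.3, -0.1]]
pinfoam [ 0.58928067 -0.21973419  0.045     ]
boltfoam [ 0.57575103 -0.35690789  0.33228915] [[-1.4, 0.1], [1.4, -0.4], [1.3, -0.3], [-1.2, 0.3], [-0.2, -0.3], [0.2, 0.9]]
elbowfoam [ 0.44823656 -0.27242416 -0.342642  ] [[-0.6, -0.4], [1.3, 0.3], [0.1, 0.5], [-0.5, 0.1], [0.2, -0.5], [-0.1, 0.0]] 3.1377828523317297
elbowfoam [ 0.4481325  -0.27237631 -0.34369685] [[-2.2, 0.3], [1.8, 1.9], [1.6, -0.1], [-1.2, -1.3], [0.1, -0.4], [-0.2, 0.1]] 17.30890655989143
bolt head/tip [array([ 0.48351425, -0.12694875,  0.008     ]), array([ 0.43836743, -0.10931893,  0.008     ])]
elbow c,nut,collar [array([0.48495477, 0.00555008, 0.009     ]), array([0.46513262, 0.00978345, 0.009     ]), array([0.4892888 , 0.02657028, 0.009     ])]
```

```bash
python3 -m handwheel '[[1.14,6,-1,0,0,0,1],[1.14,12.98,-5,0,0,0,1],[1.14,12.98,-9,0,0,0,0.7],[1.14,12.98,-9,0,0,0,0.7],[1.14,12.98,-9,0,0,0,0.7],[1.14,12.98,-9,0,0,0,0.7],[1.14,12.98,-9,0,0,0,0.7],[1.14,12.98,-9,0,0,0,0.7],[1.14,12.98,-9,0,0,0,0.7],[1.14,12.98,-9,0,0,0,0.7]]'
python3 - <<'E'
from h import *
s=telemetry.sense();print(s["ee_pos"],s["orientation"],s["time"],s["q"])
cal,im=snap("wrist","w2.png")
for n in ["lock_pin"]:
  for r in nets.regions_of("wrist",n)[:2]: print(r["conf"],r["box"],mpos(cal,r["mask"],.118))
print(w2p(cal,[[.5787,.2261,.118],[.5787,.2261,.088]]))
E
```

```text
time: 3.42
ee_pos: [0.5794, 0.2243, 0.2011]
orientation: [3.141, -0.002, 0.002]
wrist_force: [0.8, -0.1, 0.5]
width: 0.0602
[0.57939411 0.22427336 0.20106619] [ 3.14148050e+00 -1.51354376e-03  1.92405591e-03] 3.425 [-0.11228827  0.463216   -0.41133352  1.63766824  0.2046609   1.08208716
 -2.15014147]
[[278.38550984 210.03603085]
 [278.54601541 197.85000348]]
```

View pics/w2.png

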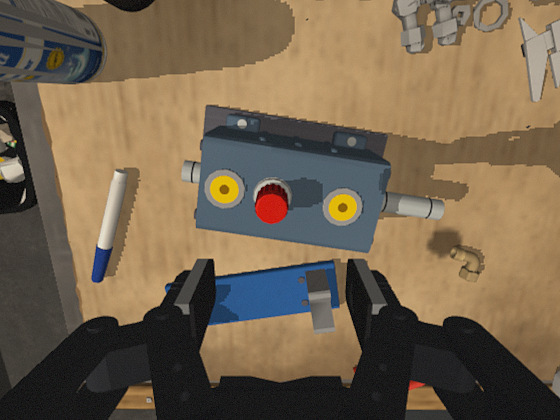

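```bash
python3 - <<'E'
from fit import *
cal=vision.calibration("wrist"); im=cv2.imread("pics/w2.png")
c=cv2.resize(im[95:260,160:460],None,fx=2.6,fy=2.6,interpolation=cv2.INTER_CUBIC);cv2.imwrite("pics/e1.png",c)
b,g,r=[im[:,:,i].astype(int) for i in range(3)]
m=(r>180)&(g<70)&(b<70); ys,xs=np.nonzero(m); k=(abs(xs-271)<30)&(abs(ys-206)<30); xs,ys=xs[k],ys[k]
print(xs.min(),xs.max(),ys.min(),ys.max(),p2w(cal,xs.mean(),ys.mean(),.118))
m=(r>220)&(g>200)&(b<80)
n,l,st,ce=cv2.connectedComponentsWithStats(m.astype(np.uint8))
for i in range(1,n):
  if st[i,4]>80: print(ce[i],st[i],p2w(cal,*ce[i],.086))
E
```

```text
256 286 194 223 [0.57967875 0.23220629 0.118     ]
```

View pics/e1.png

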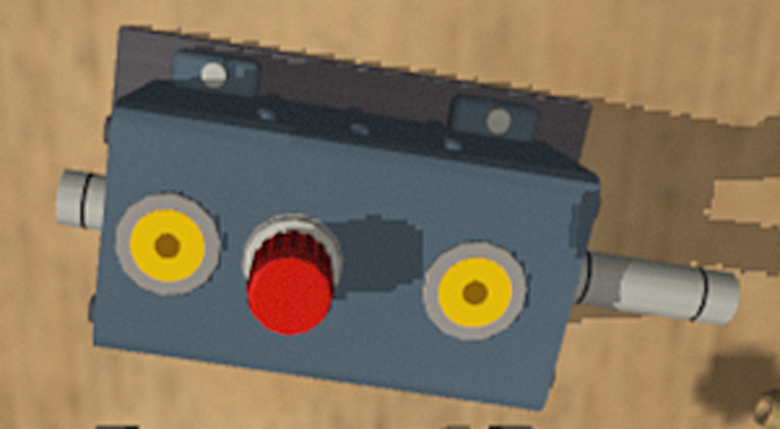

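```bash
python3 - <<'E'
from fit import *
cal=vision.calibration("wrist")
d=lambda L:[(x/2.6+160,y/2.6+95) for x,y in L]
p,e=fit(cal,[(41,75,84),(-41,75,84),(41,-75,84),(-41,-75,84),(58,91,8),(58,-91,8)],d([(117,102),(95,345),(600,183),(543,408),(120,27),(592,102)]),[.58,.21,-.15]);print(p,e.round(1).tolist())
c,s=np.cos(p[2]),np.sin(p[2])
print("pin",p[0]-s*.015,p[1]+c*.015, "bosses",[p2w(cal,*q,.086) for q in d([(167,246),(475,293)])])
print("spool ends",[p2w(cal,*q,.0465) for q in d([(735,298),(60,197)])])
E
```

```text
[ 0.57636593  0.21626818 -0.15423117] [[-1.2, -0.3], [-1.2, 4.0], [2.9, -1.3], [0.3, 4.8], [-0.6, -0.8], [1.7, 0.4]]
pin 0.5786702322515552 0.23109012593283626 bosses [array([0.58466947, 0.27023091, 0.086     ]), array([0.56961283, 0.1743402 , 0.086     ])]
spool ends [array([0.55463029, 0.07248897, 0.0465    ]), array([0.59124146, 0.31333894, 0.0465    ])]
```

```bash
python3 -m handwheel '[[0,0.24,-1,0,0,0,0.7],[0,0.24,-2.4,0,0,0,0.7],[0,0.24,-3.36,0,0,0,0.7],[0,0.24,-3.36,0,0,0,0.7],[0,0.24,-3.36,0,0,0,0.7],[0,0.24,-3.36,0,0,0,0.2],[0,0.24,-3.36,0,0,0,0],[0,0.24,-3.36,0,0,0,0],[0,0.24,-3.36,0,0,0,0]]' 50
python3 - <<'E'
from h import *
snap("wrist","w3.png")
E
```

```text
time: 4.65
ee_pos: [0.5787, 0.2318, 0.1162]
orientation: [-3.141, -0.0, 0.004]
wrist_force: [1.1, 0.3, -0.2]
width: -0.0
```

View pics/w3.png

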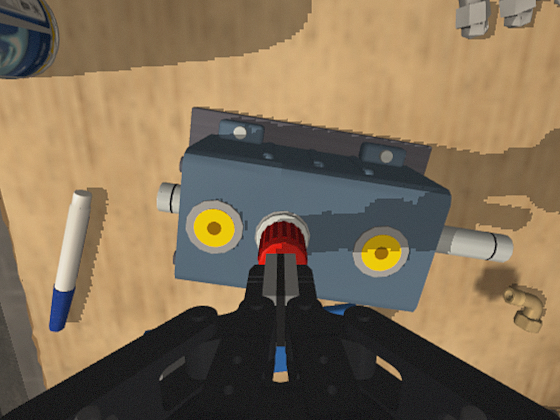

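```bash
python3 - <<'E'
from fit import *
cal=vision.calibration("wrist")
for z in (.13,.118,.094,.088,.084): print(z,w2p(cal,[[.5787,.2318,z]]).round(0))
im=cv2.imread("pics/w3.png")
cv2.imwrite("pics/f1.png",cv2.resize(im[190:340,180:380],None,fx=4,fy=4,interpolation=cv2.INTER_CUBIC))
snap("side","s3.png")
cal=vision.calibration("side")
for z in (.13,.118,.094,.088,.084): print(z,w2p(cal,[[.5787,.2318,z]]).round(0))
im=cv2.imread("pics/s3.png")
cv2.imwrite("pics/f2.png",cv2.resize(im[220:360,180:340],None,fx=4,fy=4,interpolation=cv2.INTER_CUBIC))
E
```

```text
0.13 [[282. 279.]]
0.118 [[281. 266.]]
0.094 [[281. 245.]]
0.088 [[281. 240.]]
0.084 [[281. 238.]]
0.13 [[253. 265.]]
0.118 [[253. 271.]]
0.094 [[254. 281.]]
0.088 [[254. 284.]]
0.084 [[254. 285.]]
```

View pics/f1.png

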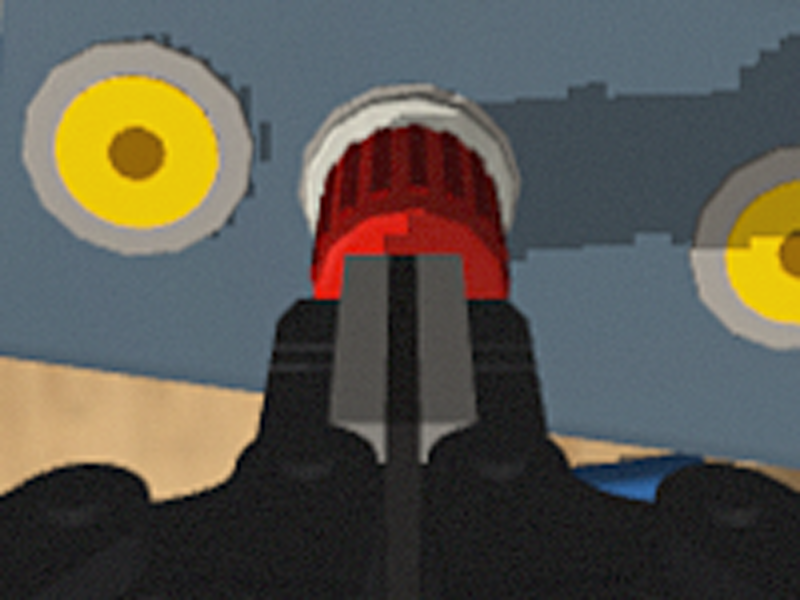

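View pics/f2.png

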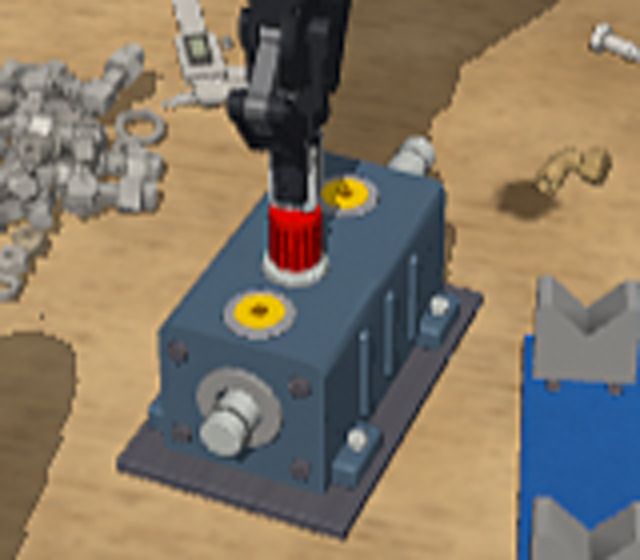

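```bash
python3 - <<'E'
from fit import *
cal=vision.calibration("wrist")
for z in (.13,.125,.12,.115,.11,.105,.1,.094): print(z,w2p(cal,[[.5787+.011,.2318,z],[.5787-.011,.2318,z]]).round(0).tolist())
s=telemetry.sense();print({k:s[k] for k in("wrist_force","moment","width","ee_pos","orientation")})
T=cal["world_to_cam"];print(-T[:3,:3].T@T[:3,3]-s["ee_pos"])
E
```

```text
0.13 [[282.0, 257.0], [281.0, 300.0]]
0.125 [[282.0, 252.0], [281.0, 294.0]]
0.12 [[282.0, 247.0], [281.0, 288.0]]
0.115 [[282.0, 243.0], [281.0, 283.0]]
0.11 [[282.0, 238.0], [281.0, 278.0]]
0.105 [[281.0, 234.0], [281.0, 273.0]]
0.1 [[281.0, 231.0], [281.0, 268.0]]
0.094 [[281.0, 226.0], [281.0, 263.0]]
{'wrist_force': array([ 0.73119202, -0.39480761,  0.41357595]), 'moment': array([-0.00561491, -0.02338484, -0.03004041]), 'width': 8.871704969304079e-05, 'ee_pos': array([0.5786433 , 0.23179115, 0.11606187]), 'orientation': array([-3.1415667e+00,  6.3742685e-05,  4.0375083e-03])}
[0.07929244 0.00102634 0.14816377]
```

```bash
python3 -m handwheel '[[0,0,0,0,0,0,0.5],[0,0,0,0,0,0,0.5],[0,0,0,0,0,0,0.5],[0,0,0,0,0,0,0.5]]' 50
python3 - <<'E'
from fit import *
cal,im=snap("wrist","w4.png");im=im[:,:,::-1]
cv2.imwrite("pics/g1.png",cv2.resize(im[190:340,180:380],None,fx=3.5,fy=3.5,interpolation=cv2.INTER_CUBIC))
cal,im=snap("side","s4.png");im=im[:,:,::-1]
cv2.imwrite("pics/g2.png",cv2.resize(im[220:310,190:310],None,fx=6,fy=6,interpolation=cv2.INTER_CUBIC))
E
```

```text
time: 5.25
ee_pos: [0.5786, 0.2318, 0.1161]
orientation: [-3.142, 0.0, 0.004]
wrist_force: [-0.5, -0.1, -0.4]
width: 0.043
```

View pics/g1.png

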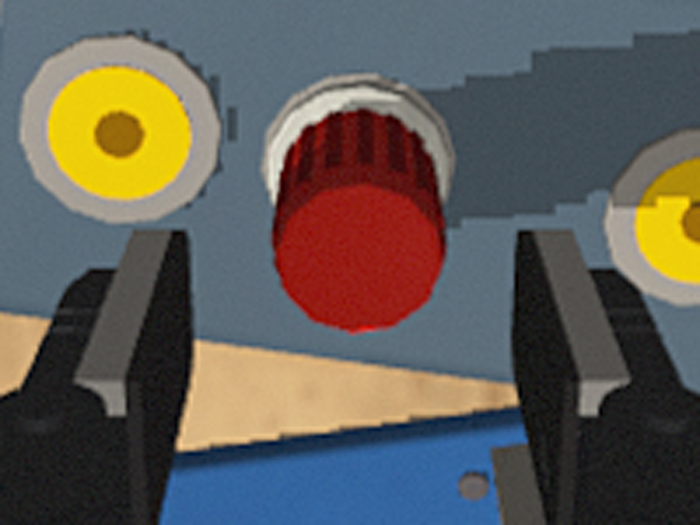

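View pics/g2.png

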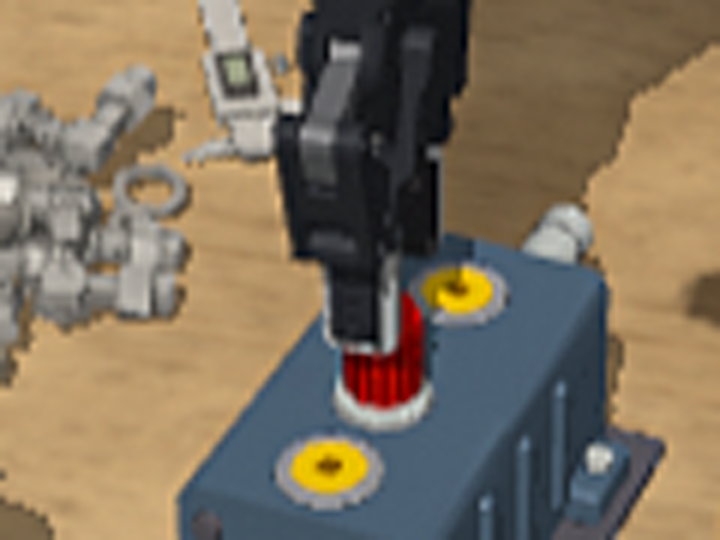

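```bash
python3 - <<'E'
from fit import *
cal=vision.calibration("side")
for z in (.13,.12,.11,.1): print(z,w2p(cal,[[.5787,.2585,z]]).round(1).tolist())
cal=vision.calibration("wrist")
for z in (.14,.13,.12,.11,.1): print(z,w2p(cal,[[.5787+.011,.2533,z],[.5787+.011,.2103,z]]).round(1).tolist())
E
```

```text
0.13 [[249.3, 273.8]]
0.12 [[249.4, 278.3]]
0.11 [[249.5, 282.8]]
0.1 [[249.6, 287.2]]
0.14 [[229.2, 268.1], [334.3, 268.5]]
0.13 [[232.5, 256.9], [330.9, 257.2]]
0.12 [[235.3, 247.0], [327.8, 247.4]]
0.11 [[237.9, 238.3], [325.1, 238.6]]
0.1 [[240.1, 230.5], [322.7, 230.8]]
```

```bash
python3 -m handwheel '[[0,0,-0.4,0,0,0,0.5],[0,0,-0.8,0,0,0,0.5],[0,0,-0.8,0,0,0,0.5],[0,0,-0.8,0,0,0,0.5]]' 50
python3 - <<'E'
from fit import *
cal,im=snap("wrist","w5.png");im=im[:,:,::-1]
a=cv2.resize(im[190:340,180:380],None,fx=2.6,fy=2.6,interpolation=cv2.INTER_CUBIC)
cal,im=snap("side","s5.png");im=im[:,:,::-1]
b=cv2.resize(im[245:310,220:280],None,fx=6,fy=6,interpolation=cv2.INTER_CUBIC)
print(a.shape,b.shape)
cv2.imwrite("pics/g3.png",np.hstack([a[:390,100:500],b[:390]])) 
E
```

```text
time: 5.85
ee_pos: [0.5786, 0.2319, 0.096]
orientation: [-3.141, 0.0, 0.004]
wrist_force: [0.3, 0.2, 0.3]
width: 0.0428
(390, 520, 3) (390, 360, 3)
```

View pics/g3.png

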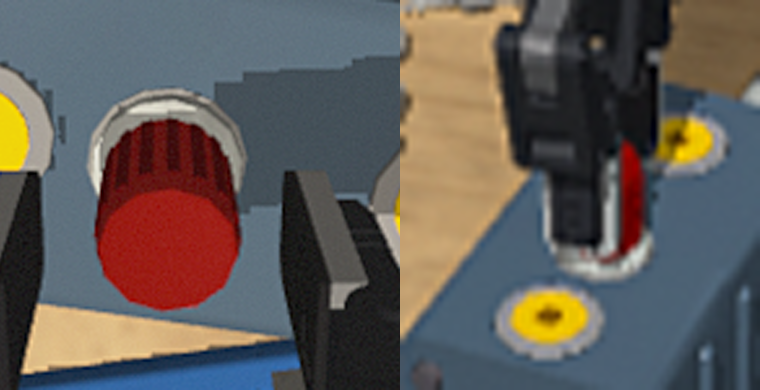

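```bash
python3 -m handwheel '[[0,0,0,0,0,0,0.2],[0,0,0,0,0,0,0.1],[0,0,0,0,0,0,0.1],[0,0,0,0,0,0,0.1],[0,0,1,0,0,0,0.1],[0,0,2,0,0,0,0.1],[0,0,2,0,0,0,0.1],[0,0,2,0,0,0,0.1]]' 60
python3 - <<'E'
from fit import *
cal,im=snap("wrist","w6.png");im=im[:,:,::-1]
a=cv2.resize(im[190:340,180:380],None,fx=2.6,fy=2.6,interpolation=cv2.INTER_CUBIC)
cal,im=snap("side","s6.png");im=im[:,:,::-1]
b=cv2.resize(im[225:305,220:280],None,fx=5,fy=5,interpolation=cv2.INTER_CUBIC)
cv2.imwrite("pics/g4.png",np.hstack([a[:390,100:500],b[:390]])) 
E
```

```text
time: 6.95
ee_pos: [0.5783, 0.2316, 0.1452]
orientation: [3.141, 0.001, 0.004]
wrist_force: [0.1, -0.2, -1.6]
width: 0.0217
```

View pics/g4.png

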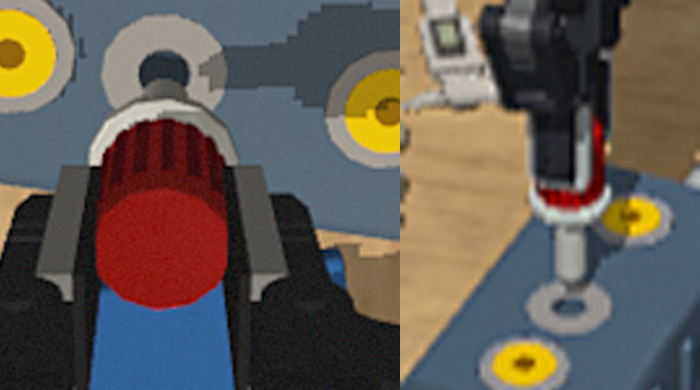

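```bash
python3 -m handwheel '[[0,0,1.5,0,0,0,0.1],[0.44,-18,2,0,0,0,0.1],[0.44,-18,2,0,0,0,0.1],[0.44,-18,2,0,0,0,0.1],[0.44,-18,2,0,0,0,0.1],[0.44,-18,2,0,0,0,0.1],[0.44,-18,2,0,0,0,0.1],[0.44,-18,2,0,0,0,0.1],[0.44,-18,2,0,0,0,0.1],[0.44,-18,2,0,0,0,0.1],[0.44,-18,2,0,0,0,0.1],[0.44,-18,2,0,0,0,0.1]]'
python3 - <<'E'
from fit import *
s=telemetry.sense();print(s["ee_pos"],s["qvel"].round(3))
cal,im=snap("wrist","w7.png");im=im[:,:,::-1]
print(w2p(cal,[[s["ee_pos"][0],s["ee_pos"][1],z] for z in (.163,.13,.045)]),w2p(cal,[.5893,-.2197,.045]))
E
```

```text
time: 8.55
ee_pos: [0.5899, -0.2165, 0.1961]
orientation: [-3.141, 0.0, 0.006]
wrist_force: [0.5, -0.6, -2.2]
width: 0.0219
[ 0.58992799 -0.21654989  0.19605633] [ 0.004 -0.001  0.007 -0.003  0.001  0.     0.004]
[[281.19297551 237.01715593]
 [281.04582686 217.19681723]
 [280.80437601 184.67434546]] [[284.26699372 185.36419248]]
```

View pics/w7.png

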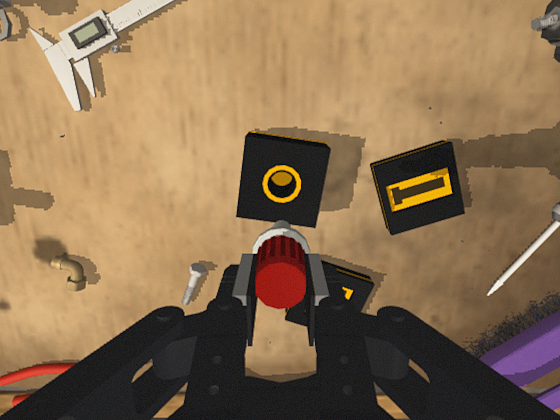

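```bash
python3 - <<'E'
from fit import *
cal=vision.calibration("wrist"); im=cv2.imread("pics/w7.png")
hsv=cv2.cvtColor(im,cv2.COLOR_BGR2HSV)
m=cv2.inRange(hsv,(18,150,120),(32,255,255)); m[:, :240]=0; m[230:]=0
n,l,st,ce=cv2.connectedComponentsWithStats(m)
for i in range(1,n):
  if st[i,4]>60:
    x,y,w,h,a=st[i]; print(st[i], p2w(cal,x+w/2-.5,y+h/2-.5,.045), p2w(cal,x+w/2-.5,y+h/2-.5,.02))
r=(im[:,:,2]>120)&(im[:,:,1]<60); ys,xs=np.nonzero(r); k=(abs(xs-280)<40)&(ys>230)&(ys<320); print(p2w(cal,xs[k].mean(),ys[k].mean(),.196-.012+.034))
E
```

```text
[262 165  39  38 541] [ 0.59099072 -0.21706039  0.045     ] [ 0.58446014 -0.2171686   0.02      ]
[ 386  168   66   44 1131] [ 0.58606377 -0.34254313  0.045     ] [ 0.5791216  -0.35313377  0.02      ]
[272 172  20  14 211] [ 0.59565042 -0.21748118  0.045     ] [ 0.5895091  -0.21762453  0.02      ]
[ 0.5919581  -0.21627166  0.218     ]
```

```bash
python3 -m handwheel '[[0.05,-0.03,-1.5,0,0,0,0.1],[0.05,-0.03,-3,0,0,0,0.1],[0.05,-0.03,-4,0,0,0,0.1],[0.05,-0.03,-4.6,0,0,0,0.1],[0.05,-0.03,-5.1,0,0,0,0.1],[0.05,-0.03,-5.48,0,0,0,0.1],[0.05,-0.03,-5.48,0,0,0,0.1],[0.05,-0.03,-5.48,0,0,0,0.1]]'
python3 - <<'E'
from fit import *
cal,im=snap("wrist","w8.png");im=im[:,:,::-1]
a=cv2.resize(im[190:340,180:380],None,fx=2.6,fy=2.6,interpolation=cv2.INTER_CUBIC)
cal,im=snap("side","s8.png");im=im[:,:,::-1]
b=cv2.resize(im[170:250,260:320],None,fx=5,fy=5,interpolation=cv2.INTER_CUBIC)
cv2.imwrite("pics/g5.png",np.hstack([a[:390,100:500],b[:390]])) 
E
```

```text
time: 9.6
ee_pos: [0.5912, -0.219, 0.0596]
orientation: [3.141, -0.001, 0.004]
wrist_force: [0.9, 0.5, -1.3]
width: 0.0215
```

View pics/g5.png

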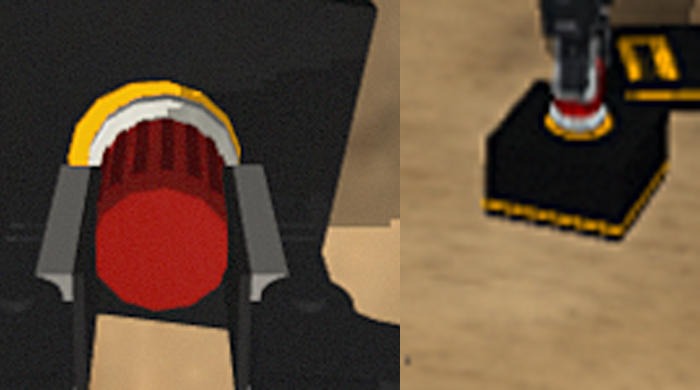

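```bash
python3 -m handwheel '[[0,0,0,0,0,0,0.5],[0,0,0,0,0,0,0.5],[0,0,0,0,0,0,0.5],[0,0,1,0,0,0,0.5],[0,0,3,0,0,0,0.5],[-2,1.5,5,0,0,-1,0.5],[-5.2,4.04,5.6,0,0,-2.72,0.5],[-5.2,4.04,5.6,0,0,-2.72,0.5],[-5.2,4.04,5.6,0,0,-2.72,0.5],[-5.2,4.04,5.6,0,0,-2.72,0.5],[-5.2,4.04,5.6,0,0,-2.72,0.5]]'
python3 - <<'E'
from fit import *
s=telemetry.sense();print(s["q"],s["qvel"].round(3))
cal,im=snap("wrist","w9.png");np.savez("pics/w9.npz",K=cal["K"],T=cal["world_to_cam"])
for n,z in [("bolt",.007),("elbow",.009),("elbow_foam",.02),("lock_pin",.07)]:
  for r in nets.regions_of("wrist",n)[:2]: print(n,r["conf"],r["box"],mpos(cal,r["mask"],z))
E
```

```text
time: 11.08
ee_pos: [0.4614, -0.1185, 0.1987]
orientation: [-3.141, 0.001, -0.376]
wrist_force: [0.4, -0.3, 0.5]
width: 0.0428
[ 0.42197693  0.19251244 -0.26202528  1.99287052  0.05996267  0.96393321
 -1.81669857] [ 0.     0.003 -0.     0.003 -0.001  0.001 -0.002]
bolt 0.56 [278.4, 174.4, 17.9, 52.0] [ 0.46692654 -0.11874704  0.007     ]
elbow 0.68 [154.1, 207.3, 44.9, 30.3] [0.47916297 0.01485625 0.009     ]
elbow_foam 0.83 [434.7, 130.6, 93.8, 80.9] [ 0.45174037 -0.26893808  0.02      ]
```

View pics/w9.png

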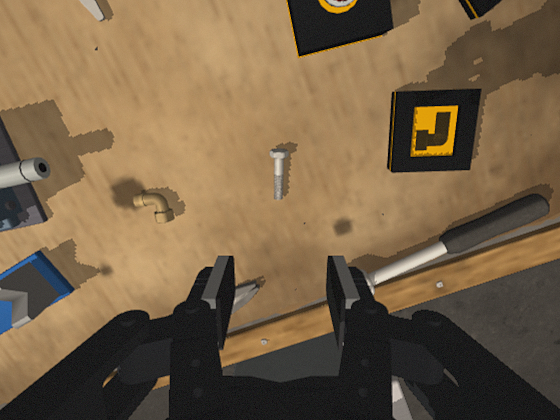

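```bash
python3 - <<'E'
import cv2,numpy as np
im=cv2.imread("pics/w9.png")
z=lambda x0,y0,x1,y1,f:cv2.resize(im[y0:y1,x0:x1],None,fx=f,fy=f,interpolation=cv2.INTER_CUBIC)
a=z(250,140,310,210,5); b=z(120,180,190,230,6); c=z(380,80,490,180,5)
o=np.zeros((600,800,3),np.uint8); o[:350,:300]=a; o[:300,310:730]=b
cv2.imwrite("pics/h1.png",o); cv2.imwrite("pics/h2.png",c)
E
```

```text
(no output)
```

View pics/h1.png

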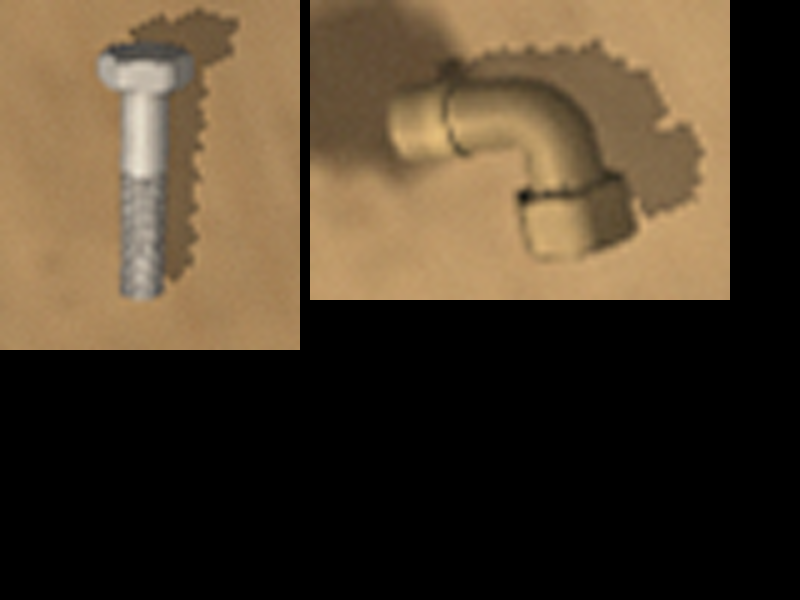

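View pics/h2.png

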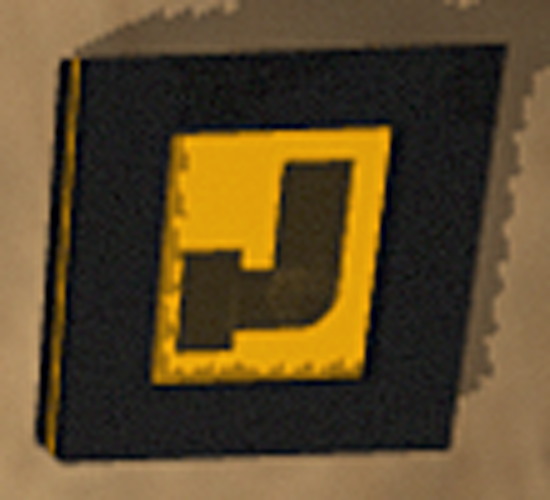

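```bash
python3 - <<'E'
from fit import *
d=np.load("pics/w9.npz");cal={"K":d["K"],"world_to_cam":d["T"]}
q=lambda x0,y0,f,L:[((x+.5)/f-.5+x0,(y+.5)/f-.5+y0) for x,y in L]
h,t=[p2w(cal,*a,.008)[:2] for a in q(250,140,5,[(145,48),(141,297)])]
v=h-t;print("bolt",h,t,(h+t)/2,np.linalg.norm(v),"yaw",np.arctan2(-v[0],v[1]))
E=[p2w(cal,*a,.009)[:2] for a in q(120-310/6,180,6,[(388,95),(400,160),(394,128),(533,258),(637,232),(585,246),(565,90),(600,130)])]
v=E[1]-E[0];print("collar edge ang",np.arctan2(v[1],v[0]),np.linalg.norm(v)); v=E[4]-E[3];print("nut edge ang",np.arctan2(v[1],v[0]),np.linalg.norm(v))
print(np.array(E).round(4).tolist())
p,e=fit(cal,[(23.5,21.5,20),(23.5,-21.5,20),(-23.5,-21.5,20),(-23.5,21.5,20),(38,-38,20),(-38,-38,20)],q(380,80,5,[(172,133),(392,127),(365,382),(152,385),(508,43),(450,450)]),[.45,-.27,-.34]);print(p,e.round(1).tolist())
E
```

```text
bolt [ 0.48603642 -0.12617898] [ 0.43812265 -0.10627613] [ 0.46207953 -0.11622756] 0.05188306757776726 yaw -1.964498127820603
collar edge ang 2.8075922629163013 0.011836121773506108
nut edge ang -1.692819716864069 0.019521983695404747
[[0.4973, 0.032], [0.4861, 0.0359], [0.4916, 0.034], [0.4613, 0.023], [0.4589, 0.0036], [0.4599, 0.0133], [0.4869, 0.0032], [0.4782, 0.0009]]
[ 0.44923243 -0.2698255  -0.34760215] [[-0.2, 0.2], [2.5, -0.0], [1.3, -0.4], [-0.8, 0.3], [-0.3, -0.3], [-0.7, 0.3]]
```

```bash
python3 -m handwheel '[[0.03,0.09,-2.5,0,0,-0.1,0.4],[0.03,0.09,-5,0,0,-0.1,0.4],[0.03,0.09,-6.5,0,0,-0.1,0.4],[0.03,0.09,-7,0,0,-0.1,0.4],[0.03,0.09,-7,0,0,-0.1,0.4],[0.03,0.09,-7,0,0,-0.1,0.4]]'
python3 - <<'E'
from fit import *
cal,im=snap("wrist","w10.png");im=im[:,:,::-1]
a=cv2.resize(im[190:340,180:380],None,fx=2.6,fy=2.6,interpolation=cv2.INTER_CUBIC)
cal,im=snap("side","s10.png");im=im[:,:,::-1]
b=cv2.resize(im[190:250,310:370],None,fx=6,fy=6,interpolation=cv2.INTER_CUBIC)
o=np.zeros((390,770,3),np.uint8);o[:,:400]=a[:390,60:460];o[:360,405:765]=b
cv2.imwrite("pics/g6.png",o) 
E
```

```text
time: 12.08
ee_pos: [0.4626, -0.116, 0.0255]
orientation: [-3.141, -0.002, -0.39]
wrist_force: [0.2, -0.3, 0.2]
width: 0.0342
```

View pics/g6.png

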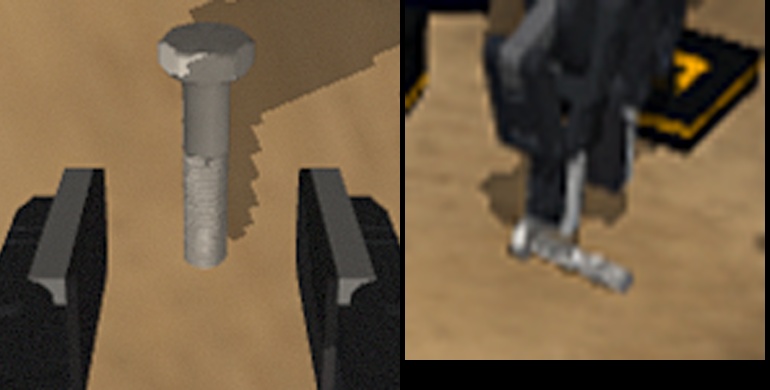

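```bash
python3 -m handwheel '[[0,0,-0.5,0,0,0,0.4],[0,0,-0.86,0,0,0,0.4],[0,0,-0.86,0,0,0,0.4],[0,0,-0.86,0,0,0,0.1],[0,0,-0.86,0,0,0,0],[0,0,-0.86,0,0,0,0],[0,0,-0.86,0,0,0,0]]' 60
python3 - <<'E'
from fit import *
cal,im=snap("wrist","w11.png");im=im[:,:,::-1]
a=cv2.resize(im[190:340,180:380],None,fx=2.6,fy=2.6,interpolation=cv2.INTER_CUBIC)
cv2.imwrite("pics/g7.png",a) 
E
```

```text
time: 13.05
ee_pos: [0.4618, -0.1157, 0.0027]
orientation: [-3.141, -0.0, -0.39]
wrist_force: [0.9, 1.1, -0.3]
width: 0.0101
```

View pics/g7.png

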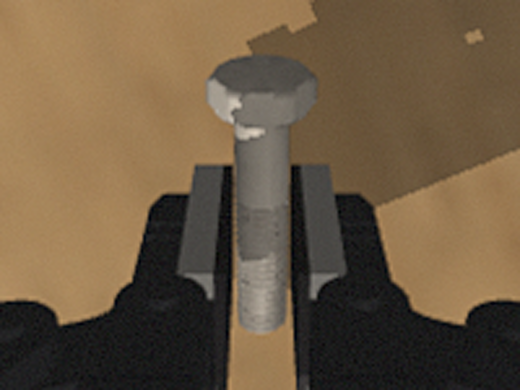

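```bash
python3 -m handwheel '[[0,0,2,0,0,0,0],[0,0,4.5,0,0,-1,0],[1,-2,5.9,0,0,-2,0],[3,-6,5.9,0,0,-4,0],[4.65,-9.53,5.9,0,0,-6.08,0],[4.65,-9.53,5.9,0,0,-6.08,0],[4.65,-9.53,5.9,0,0,-6.08,0],[4.65,-9.53,5.9,0,0,-6.08,0],[4.65,-9.53,5.9,0,0,-6.08,0],[4.65,-9.53,5.9,0,0,-6.08,0],[4.65,-9.53,5.9,0,0,-6.08,0]]' 60
python3 - <<'E'
from fit import *
cal,im=snap("wrist","w12.png");np.savez("pics/w12.npz",K=cal["K"],T=cal["world_to_cam"])
print(telemetry.sense()["q"])
im=im[:,:,::-1]
cv2.imwrite("pics/i1.png",cv2.resize(im[80:280,180:420],None,fx=3,fy=3,interpolation=cv2.INTER_CUBIC))
E
```

```text
time: 14.48
ee_pos: [0.5779, -0.3534, 0.1504]
orientation: [-3.141, -0.0, -1.238]
wrist_force: [0.7, 0.9, -0.2]
width: 0.0104
[ 0.50893315  0.58084272 -0.00766601  1.53638195  0.00473748  1.02402302
 -2.30878725]
```

View pics/w12.png

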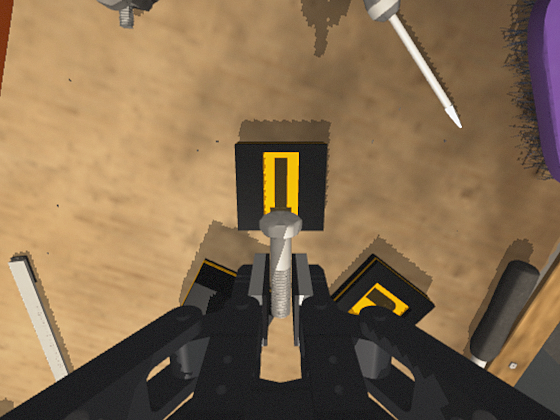

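View pics/i1.png

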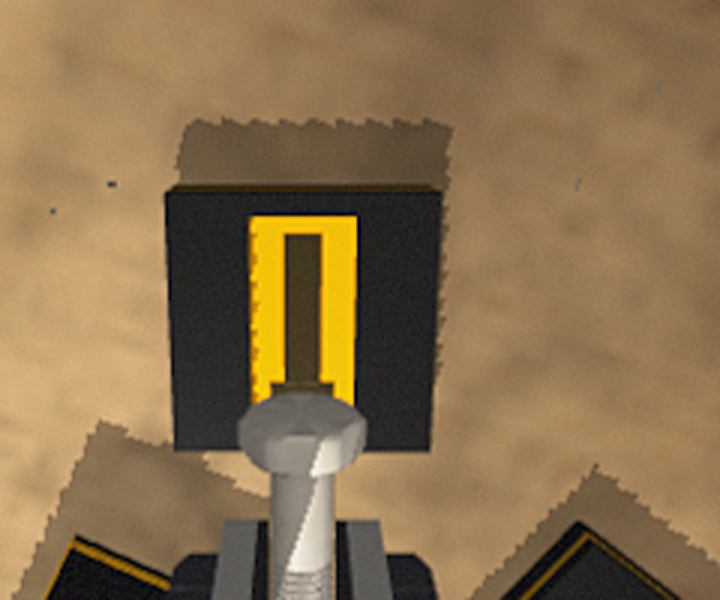

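```bash
python3 - <<'E'
from fit import *
d=np.load("pics/w12.npz");cal={"K":d["K"],"world_to_cam":d["T"]}
q=lambda L:[((x+.5)/3-.5+180,(y+.5)/3-.5+80) for x,y in L]
p,e=fit(cal,[(38,-38,20),(-38,-38,20),(-38,38,20),(38,38,20),(15,-31.5,20),(-15,-31.5,20)],q([(165,193),(443,193),(430,452),(174,452),(249,216),(357,216)]),[.578,-.354,.33]);print(p,e.round(1).tolist())
E
```

```text
[ 0.57794969 -0.35502528  0.33004096] [[-0.6, -0.3], [0.1, -0.0], [0.5, 0.2], [-0.2, -0.0], [-0.2, 0.1], [0.4, 0.2]]
```

```bash
python3 -m handwheel '[[0,-0.05,-2,0,0,0,0],[0,-0.05,-4,0,0,0,0],[0,-0.05,-4.8,0,0,0,0],[0,-0.05,-5.28,0,0,0,0],[0,-0.05,-5.28,0,0,0,0],[0,-0.05,-5.28,0,0,0,0]]' 60
python3 - <<'E'
from fit import *
cal,im=snap("wrist","w13.png");im=im[:,:,::-1]
cv2.imwrite("pics/i2.png",cv2.resize(im[180:340,180:380],None,fx=3,fy=3,interpolation=cv2.INTER_CUBIC))
E
```

```text
time: 15.28
ee_pos: [0.5787, -0.3556, 0.0197]
orientation: [-3.14, -0.002, -1.239]
wrist_force: [-0.5, 0.2, 0.4]
width: 0.0102
```

View pics/i2.png

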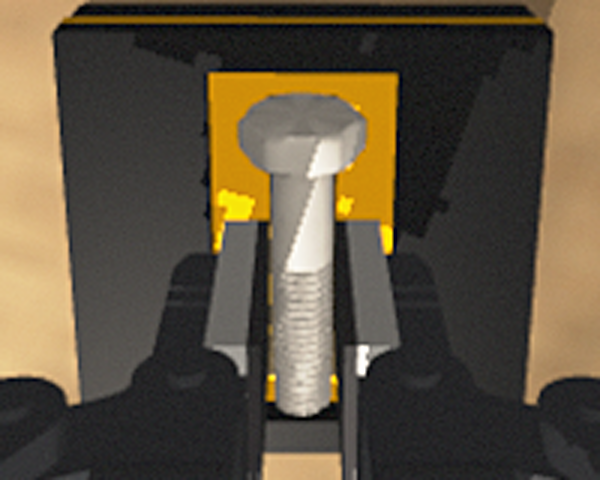

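```bash
python3 -m handwheel '[[0,0,0,0,0,0,0.3],[0,0,0,0,0,0,0.3],[0,0,0,0,0,0,0.3],[0,0,1,0,0,0,0.3],[0,0,3,0,0,1,0.3]]' 60
python3 - <<'E'
from fit import *
cal,im=snap("wrist","w14.png");im=im[:,:,::-1]
cv2.imwrite("pics/i3.png",cv2.resize(im[130:300,180:380],None,fx=3,fy=3,interpolation=cv2.INTER_CUBIC))
E
python3 -m handwheel '[[-1,4,4,0,0,4,0.6],[-4.03,14.83,4.2,0,0,17.5,0.6],[-4.03,14.83,4.2,0,0,17.5,0.6],[-4.03,14.83,4.2,0,0,17.5,0.6],[-4.03,14.83,4.2,0,0,17.5,0.6],[-4.03,14.83,4.2,0,0,17.5,0.6],[-4.03,14.83,4.2,0,0,17.5,0.6],[-4.03,14.83,4.2,0,0,17.5,0.6],[-4.03,14.83,4.2,0,0,17.5,0.6],[-4.03,14.83,4.2,0,0,17.5,0.6],[-4.03,14.83,4.2,0,0,17.5,0.6],[-4.03,14.83,4.2,0,0,17.5,0.6]]'
```

```text
time: 15.95
ee_pos: [0.5769, -0.3544, 0.0921]
orientation: [3.139, 0.003, -1.096]
wrist_force: [0.3, 0.2, 1.0]
width: 0.0257
time: 17.5
ee_pos: [0.4772, 0.0156, 0.1982]
orientation: [3.141, -0.0, 1.157]
wrist_force: [0.9, -0.1, 0.3]
width: 0.0513
```

View pics/i3.png

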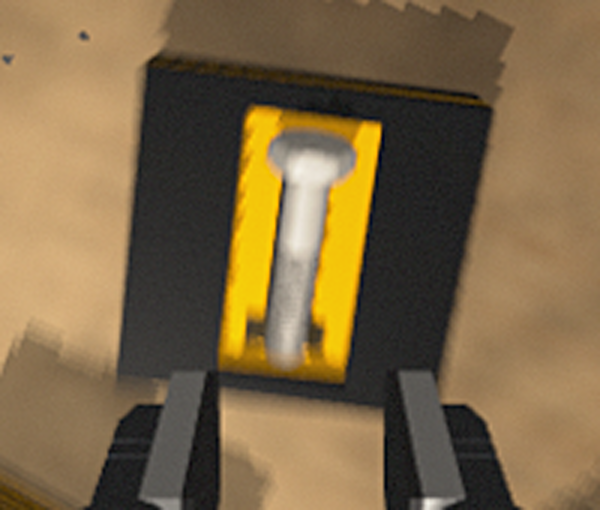

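```bash
python3 -m handwheel '[[0,0,0,0,0,0,0.6]]'
python3 - <<'E'
from fit import *
s=telemetry.sense();print(s["ee_pos"],s["orientation"],s["q"])
cal,im=snap("wrist","w15.png");np.savez("pics/w15.npz",K=cal["K"],T=cal["world_to_cam"])
im=im[:,:,::-1]
u,v=w2p(cal,[.478,.018,.009])[0].astype(int);print(u,v)
cv2.imwrite("pics/i4.png",cv2.resize(im[v-40:v+40,u-50:u+50],None,fx=7,fy=7,interpolation=cv2.INTER_CUBIC))
E
```

```text
time: 17.62
ee_pos: [0.4772, 0.0154, 0.1981]
orientation: [3.141, -0.0, 1.149]
wrist_force: [0.9, -0.0, -0.1]
width: 0.0511
[0.47719684 0.01543345 0.19811929] [ 3.14149179e+00 -1.51689833e-04  1.14943333e+00] [ 0.42884151  0.22749894 -0.59246034  1.98273864  0.15272816  0.97439773
 -0.65916973]
280 173
```

View pics/w15.png

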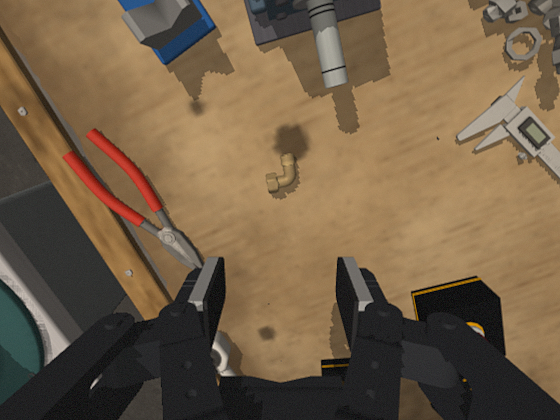

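View pics/i4.png

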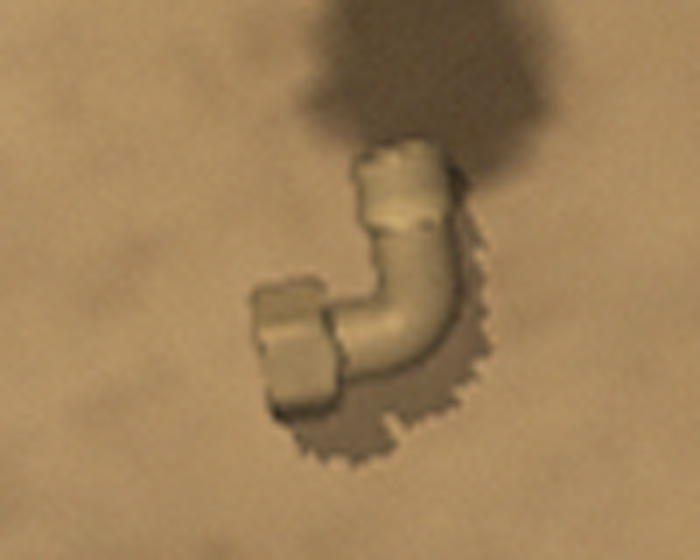

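```bash
python3 - <<'E'
from fit import *
d=np.load("pics/w15.npz");cal={"K":d["K"],"world_to_cam":d["T"]}
q=lambda L:[((x+.5)/7-.5+230,(y+.5)/7-.5+133) for x,y in L]
c,n,o=[p2w(cal,*a,.009)[:2] for a in q([(400,150),(263,350),(460,280)])]
v=c-n; yaw=np.arctan2(v[1],v[0])-np.arctan2(-25.1,26.5); print(c,n,np.linalg.norm(v),yaw)
ex=np.array([np.cos(yaw),np.sin(yaw)]);ey=np.array([-ex[1],ex[0]])
print(c-.018*ex+.0091*ey, n-.016*ey+.0085*ex)
E
```

```text
[0.49167827 0.03321317] [0.46161613 0.01458188] 0.0353674591767122 1.3130950203522942
[0.47829132 0.01812677] [0.47925408 0.01872346]
```

```bash
python3 -m handwheel '[[0.02,0,-2,0,0,1.25,0.55],[0.02,0,-4.5,0,0,1.25,0.55],[0.02,0,-6.3,0,0,1.25,0.55],[0.02,0,-7,0,0,1.25,0.55],[0.02,0,-7,0,0,1.25,0.55],[0.02,0,-7,0,0,1.25,0.55]]'
python3 - <<'E'
from fit import *
cal,im=snap("wrist","w16.png");im=im[:,:,::-1]
cv2.imwrite("pics/i5.png",cv2.resize(im[190:340,180:380],None,fx=3,fy=3,interpolation=cv2.INTER_CUBIC))
E
```

```text
time: 18.42
ee_pos: [0.4787, 0.0156, 0.0246]
orientation: [3.139, -0.0, 1.324]
wrist_force: [-0.1, 0.1, 0.2]
width: 0.047
```

View pics/i5.png

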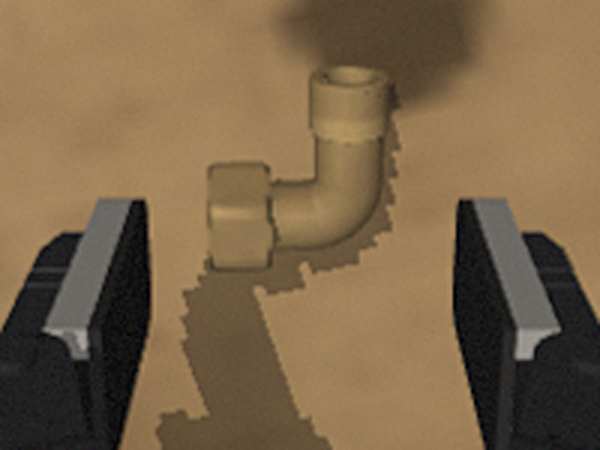

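```bash
python3 -m handwheel '[[-0.05,-0.19,-0.5,0,0,0,0.55],[-0.05,-0.19,-0.88,0,0,0,0.55],[-0.05,-0.19,-0.88,0,0,0,0.55],[-0.05,-0.19,-0.88,0,0,0,0.4],[-0.05,-0.19,-0.88,0,0,0,0.2],[-0.05,-0.19,-0.88,0,0,0,0.2],[-0.05,-0.19,-0.88,0,0,0,0.2],[-0.05,-0.19,-0.88,0,0,0,0.2]]' 40
python3 - <<'E'
from fit import *
cal,im=snap("wrist","w17.png");im=im[:,:,::-1]
cv2.imwrite("pics/i6.png",cv2.resize(im[190:340,180:380],None,fx=3,fy=3,interpolation=cv2.INTER_CUBIC))
E
```

```text
time: 19.48
ee_pos: [0.4763, 0.011, 0.0014]
orientation: [-3.142, 0.0, 1.326]
wrist_force: [-3.4, -0.0, 6.1]
width: 0.0277
```

View pics/i6.png

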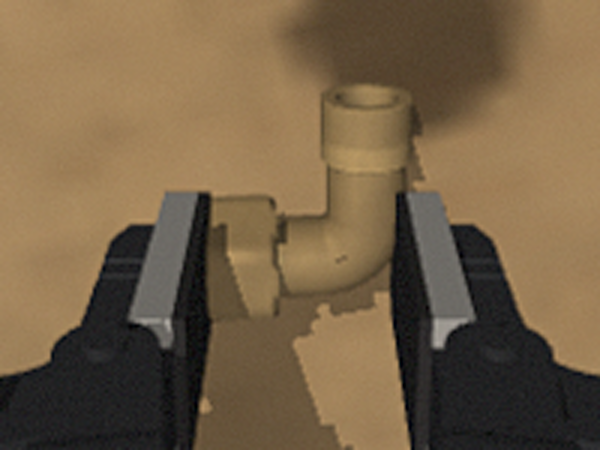

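```bash
python3 -m handwheel '[[0,0,2,0,0,0,0.2],[0,0,4,0,0,-1,0.2],[-0.7,-3,5.6,0,0,-3,0.2],[-1.38,-11.12,5.6,0,0,-11.95,0.2],[-1.38,-11.12,5.6,0,0,-11.95,0.2],[-1.38,-11.12,5.6,0,0,-11.95,0.2],[-1.38,-11.12,5.6,0,0,-11.95,0.2],[-1.38,-11.12,5.6,0,0,-11.95,0.2],[-1.38,-11.12,5.6,0,0,-11.95,0.2],[-1.38,-11.12,5.6,0,0,-11.95,0.2],[-1.38,-11.12,5.6,0,0,-11.95,0.2],[-1.38,-11.12,5.6,0,0,-11.95,0.2]]' 40
python3 - <<'E'
from fit import *
cal,im=snap("wrist","w18.png");np.savez("pics/w18.npz",K=cal["K"],T=cal["world_to_cam"])
im=im[:,:,::-1]
cv2.imwrite("pics/i7.png",cv2.resize(im[90:290,180:420],None,fx=3,fy=3,interpolation=cv2.INTER_CUBIC))
cal,im=snap("side","s18.png");im=im[:,:,::-1]
cv2.imwrite("pics/i8.png",cv2.resize(im[130:240,290:400],None,fx=5,fy=5,interpolation=cv2.INTER_CUBIC))
E
```

```text
time: 21.02
ee_pos: [0.442, -0.267, 0.1412]
orientation: [-3.142, -0.0, -0.339]
wrist_force: [0.7, 0.5, -0.7]
width: 0.0281
```

View pics/i7.png

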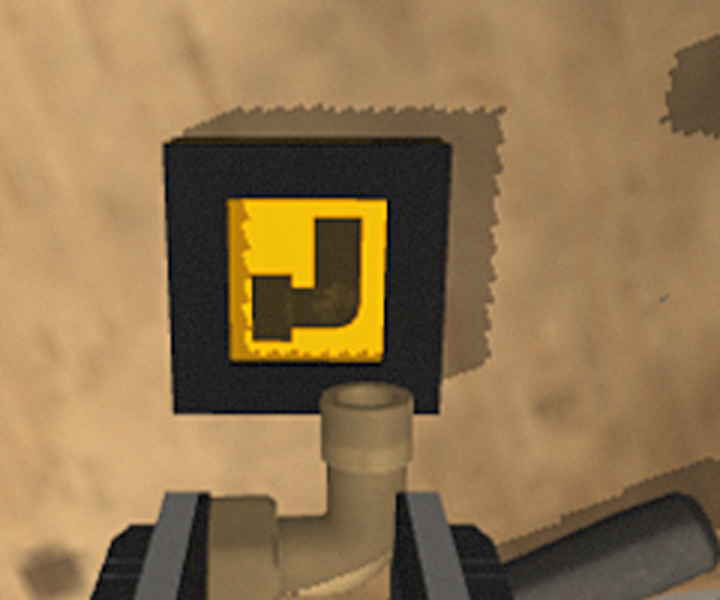

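View pics/i8.png

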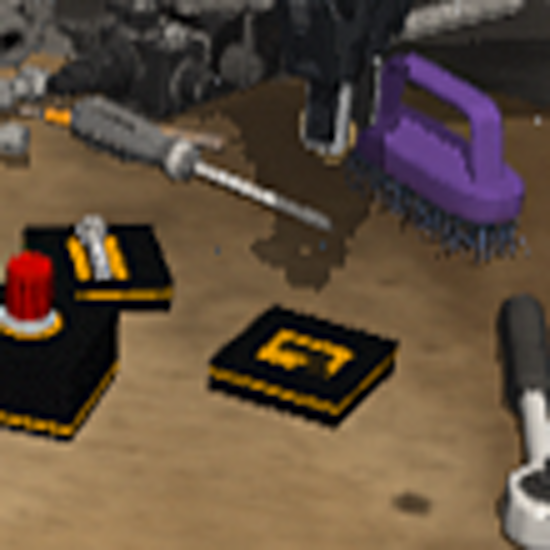

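```bash
python3 - <<'E'
from fit import *
d=np.load("pics/w18.npz");cal={"K":d["K"],"world_to_cam":d["T"]}
q=lambda L:[((x+.5)/3-.5+180,(y+.5)/3-.5+90) for x,y in L]
p,e=fit(cal,[(38,38,20),(38,-38,20),(-38,-38,20),(-38,38,20),(23.5,21.5,20),(23.5,-21.5,20),(-23.5,-21.5,20),(-23.5,21.5,20)],q([(165,144),(451,144),(440,412),(174,412),(228,199),(387,199),(383,361),(230,361)]),[.45,-.27,-.34]);print(p,e.round(1).tolist())
ex=np.array([np.cos(p[2]),np.sin(p[2])]);ey=np.array([-ex[1],ex[0]])
for z in(.146,.15,.154):
  c=p2w(cal,*q([(368,397)])[0],z)[:2]; print(c, c-.018*ex+.0091*ey)
E
```

```text
[ 0.44935808 -0.27086964 -0.34042343] [[-1.1, -0.7], [0.8, -0.5], [0.2, 0.4], [-0.4, 0.3], [-0.6, -0.5], [0.5, -0.5], [0.3, 1.3], [-0.0, 1.3]]
[ 0.46120962 -0.28391043] [ 0.44728094 -0.26932269]
[ 0.46275879 -0.28415838] [ 0.44883012 -0.26957064]
[ 0.46430797 -0.28440632] [ 0.45037929 -0.26981859]
```

```bash
python3 -m handwheel '[[0.02,-0.05,-2,0,0,0,0.2],[0.02,-0.05,-3.6,0,0,0,0.2],[0.02,-0.05,-4.4,0,0,0,0.2],[0.02,-0.05,-4.75,0,0,0,0.2],[0.02,-0.05,-4.75,0,0,0,0.2],[0.02,-0.05,-4.75,0,0,0,0.2]]' 40
python3 - <<'E'
from fit import *
cal,im=snap("wrist","w19.png");im=im[:,:,::-1]
cv2.imwrite("pics/i9.png",cv2.resize(im[160:340,180:380],None,fx=3,fy=3,interpolation=cv2.INTER_CUBIC))
cal,im=snap("side","s19.png");im=im[:,:,::-1]
cv2.imwrite("pics/i10.png",cv2.resize(im[160:240,310:400],None,fx=6,fy=6,interpolation=cv2.INTER_CUBIC))
E
```

```text
time: 21.88
ee_pos: [0.4429, -0.2687, 0.0232]
orientation: [3.141, -0.001, -0.343]
wrist_force: [-0.2, 0.7, -1.0]
width: 0.0281
```

View pics/i9.png

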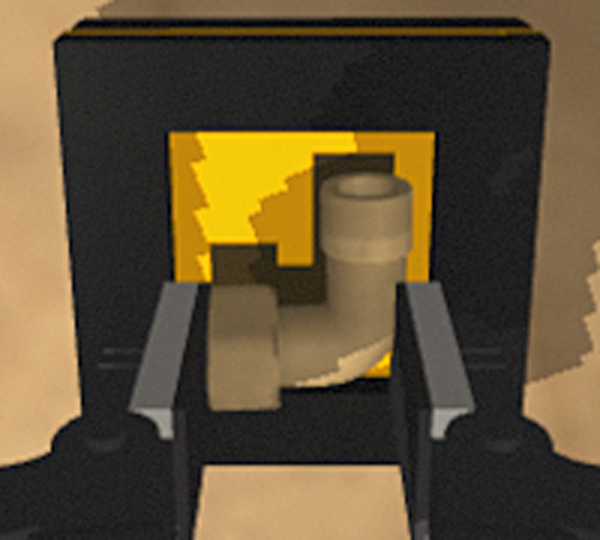

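View pics/i10.png

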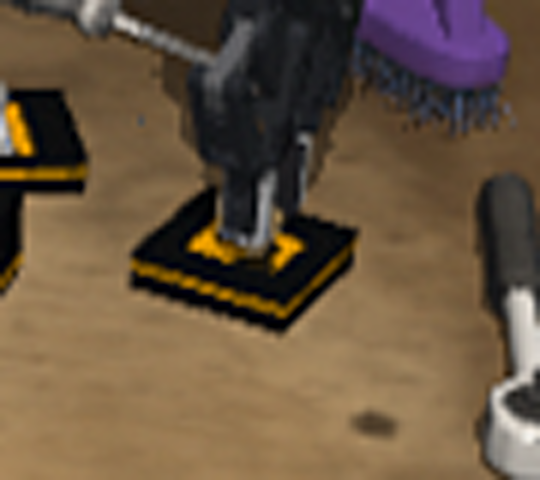

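```bash
python3 -m handwheel '[[0,0,-0.12,0,0,0,0.2],[0,0,-0.22,0,0,0,0.2],[0,0,-0.22,0,0,0,0.2],[0,0,-0.22,0,0,0,0.2]]' 40
python3 - <<'E'
from fit import *
cal,im=snap("wrist","w20.png");im=im[:,:,::-1]
cv2.imwrite("pics/i11.png",cv2.resize(im[160:340,180:380],None,fx=3,fy=3,interpolation=cv2.INTER_CUBIC))
E
```

```text
time: 22.48
ee_pos: [0.4424, -0.2684, 0.0168]
orientation: [-3.141, 0.0, -0.343]
wrist_force: [-0.5, 0.5, -0.5]
width: 0.0279
```

View pics/i11.png

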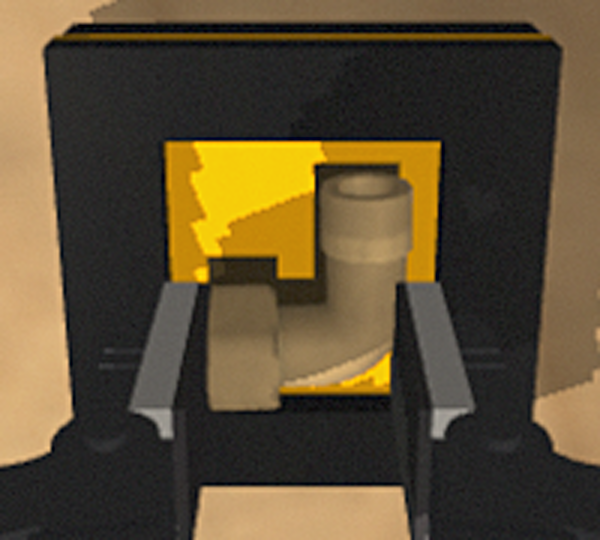

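```bash
python3 -m handwheel '[[0,0,-0.04,0,0,0,0.2],[0,0,-0.04,0,0,0,0.45],[0,0,-0.04,0,0,0,0.45],[0,0,0.4,0,0,0,0.5],[0,0,2,0,0,0,0.5],[0,0,4,0,0,0,0.5],[0,0,4,0,0,0,0.5]]' 40
python3 - <<'E'
from fit import *
s=telemetry.sense();print(s["ee_pos"],s["q"])
cal,im=snap("wrist","w21.png");im=im[:,:,::-1]
cv2.imwrite("pics/i12.png",cv2.resize(im[90:290,180:420],None,fx=3,fy=3,interpolation=cv2.INTER_CUBIC))
E
```

```text
time: 23.4
ee_pos: [0.4441, -0.2695, 0.121]
orientation: [3.14, -0.006, -0.343]
wrist_force: [0.7, 0.8, 0.1]
width: 0.0425
[ 0.44414963 -0.26946373  0.1209682 ] [ 0.61444565  0.36371055 -0.15357871  1.96815044  0.07581823  0.80872418
 -1.49525262]
```

View pics/i12.png

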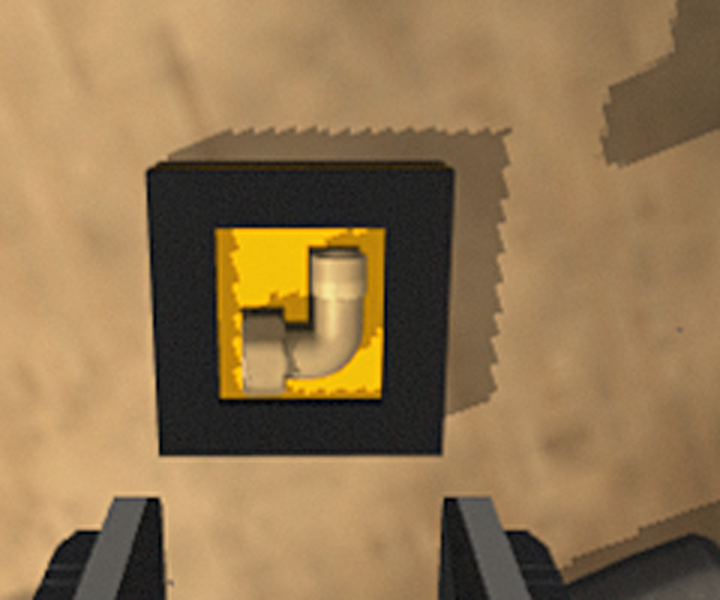

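```bash
python3 -m handwheel '[[0,0,1.5,0,0,0.5,0.5],[1,3,3,0,0,2,0.5],[4.53,14.46,3.2,0,0,12.6,0.5],[4.53,14.46,3.2,0,0,12.6,0.5],[4.53,14.46,3.2,0,0,12.6,0.5],[4.53,14.46,3.2,0,0,12.6,0.5],[4.53,14.46,3.2,0,0,12.6,0.5],[4.53,14.46,3.2,0,0,12.6,0.5],[4.53,14.46,3.2,0,0,12.6,0.5],[4.53,14.46,3.2,0,0,12.6,0.5],[4.53,14.46,3.2,0,0,12.6,0.5],[4.53,14.46,3.2,0,0,12.6,0.5]]' 40
python3 - <<'E'
from fit import *
s=telemetry.sense();print(s["ee_pos"],s["orientation"],s["q"])
cal,im=snap("wrist","w22.png");np.savez("pics/w22.npz",K=cal["K"],T=cal["world_to_cam"])
im=im[:,:,::-1]
cv2.imwrite("pics/j1.png",cv2.resize(im[10:260,170:390],None,fx=2.4,fy=2.4,interpolation=cv2.INTER_CUBIC))
E
```

```text
time: 24.95
ee_pos: [0.5555, 0.0929, 0.1965]
orientation: [-3.141, 0.0, 1.412]
wrist_force: [-0.9, -0.8, -0.3]
width: 0.0428
[0.55545213 0.0928697  0.19648675] [-3.14085817e+00  1.74023533e-04  1.41164262e+00] [ 0.29390001  0.40715123 -0.64819907  1.78224897  0.27963821  1.04631662
 -0.61592383]
```

View pics/w22.png

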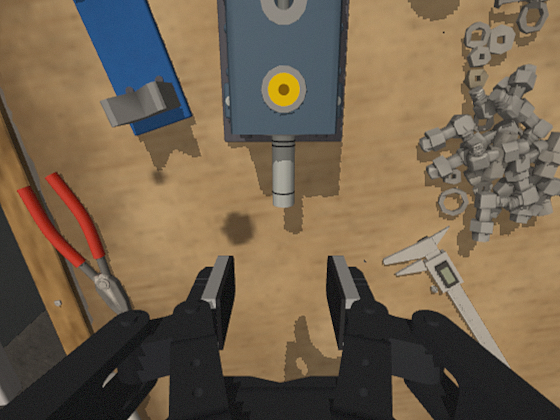

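View pics/j1.png

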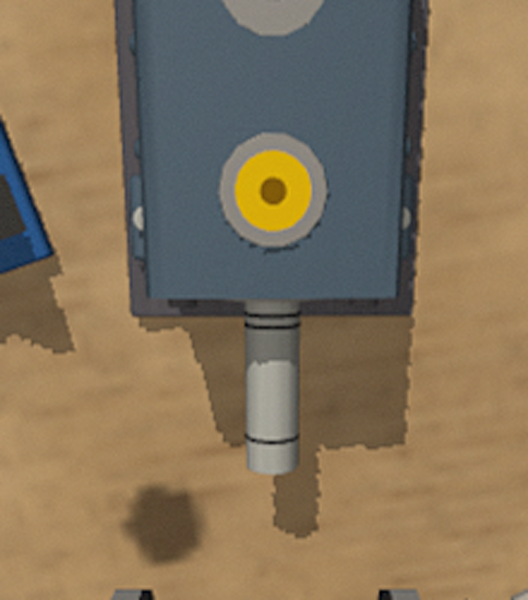

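```bash
python3 - <<'E'
from fit import *
d=np.load("pics/w22.npz");cal={"K":d["K"],"world_to_cam":d["T"]}
q=lambda L:[((x+.5)/2.4-.5+170,(y+.5)/2.4-.5+10) for x,y in L]
for n,a,z in zip(["end","base","TL","TR","boss","plBL","plBR"],q([(272,468),(272,330),(147,298),(408,298),(273,191),(131,316),(411,314)]),[.0465,.0465,.084,.084,.086,.008,.008]): print(n,p2w(cal,*a,z).round(4))
p,e=fit(cal,[(-41,-75,84),(41,-75,84),(-58,-91,8),(58,-91,8)],q([(147,298),(408,298),(131,316),(411,314)]),[.577,.217,-.15]);print(p,e.round(1).tolist())
print(w2p(cal,[[.5555,.0929,.0465]]))
E
```

```text
end [0.5547 0.0748 0.0465]
base [0.5629 0.1271 0.0465]
TL [0.5263 0.1489 0.084 ]
TR [0.6073 0.1359 0.084 ]
boss [0.5704 0.1741 0.086 ]
plBL [0.5062 0.136  0.008 ]
plBR [0.6193 0.1187 0.008 ]
[ 0.57815666  0.21668668 -0.15739626] [[-0.5, -0.2], [-0.6, -0.3], [0.4, 0.1], [2.0, 0.7]]
[[280.84522271 185.83513344]]
```

```bash
python3 -m handwheel '[[0.11,-0.06,-2,0,0,0,0.5],[0.11,-0.06,-4,0,0,0,0.5],[0.11,-0.06,-5.6,0,0,0,0.5],[0.11,-0.06,-6.66,0,0,0,0.5],[0.11,-0.06,-6.66,0,0,0,0.5],[0.11,-0.06,-6.66,0,0,0,0.5],[0.11,-0.06,-6.66,0,0,0,0.2],[0.11,-0.06,-6.66,0,0,0,0.1],[0.11,-0.06,-6.66,0,0,0,0.1],[0.11,-0.06,-6.66,0,0,0,0.1]]' 60
python3 - <<'E'
from fit import *
cal,im=snap("wrist","w23.png");im=im[:,:,::-1]
cv2.imwrite("pics/j2.png",cv2.resize(im[150:350,180:380],None,fx=2,fy=2,interpolation=cv2.INTER_CUBIC))
E
```

```text
time: 26.25
ee_pos: [0.5589, 0.0915, 0.0308]
orientation: [3.141, -0.0, 1.416]
wrist_force: [0.7, -1.0, 5.2]
width: 0.0181
```

View pics/j2.png

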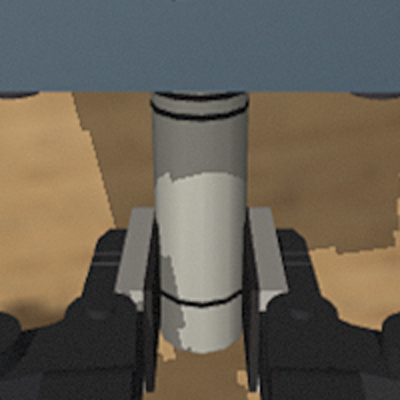

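```bash
python3 -m handwheel '[[-0.06,-0.4,0,0,0,0,0.1],[-0.125,-0.8,0,0,0,0,0.1],[-0.25,-1.6,0,0,0,0,0.1],[-0.375,-2.4,0,0,0,0,0.1],[-0.5,-3.2,0,0,0,0,0.1],[-0.55,-3.5,0,0,0,0,0.1],[-0.55,-3.5,0,0,0,0,0.1],[-0.55,-3.5,0,0,0,0,0.1]]' 60
python3 - <<'E'
from fit import *
cal,im=snap("wrist","w24.png");im=im[:,:,::-1]
cal,im=snap("side","s24.png")
E
```

```text
time: 27.3
ee_pos: [0.5447, 0.0044, 0.0303]
orientation: [-3.141, -0.0, 1.417]
wrist_force: [-0.9, -0.9, -0.4]
width: 0.0177
```

View pics/w24.png

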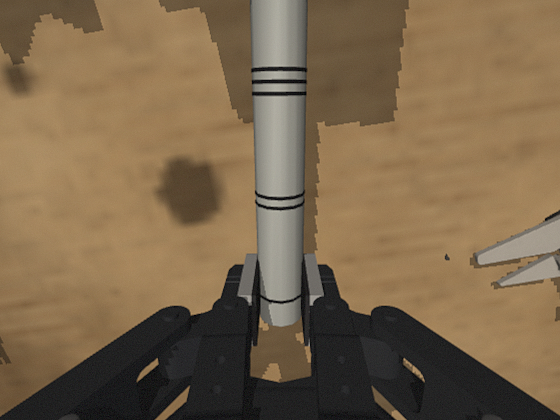

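View pics/s24.png

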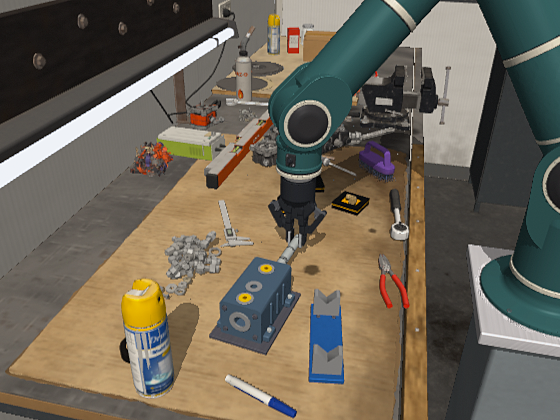

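```bash
python3 -m handwheel '[[0,0,0,0,0,0,0.5],[0,0,0,0,0,0,0.5],[0,0,0,0,0,0,0.5],[0,0,1,0,0,0,0.5],[0,0,2,0,0,0,0.5],[0.3,1.8,2.2,0,0,0,0.5],[0.634,4.03,2.2,0,0,0,0.5],[0.634,4.03,2.2,0,0,0,0.5],[0.634,4.03,2.2,0,0,0,0.5],[0.634,4.03,2.2,0,0,0,0.5]]' 60
python3 - <<'E'
from fit import *
cal,im=snap("wrist","w25.png");im=im[:,:,::-1]
cal,im=snap("scene","s25.png")
E
```

```text
time: 28.65
ee_pos: [0.5605, 0.1036, 0.0852]
orientation: [-3.141, 0.001, 1.415]
wrist_force: [0.6, 0.2, -0.2]
width: 0.0428
```

View pics/w25.png

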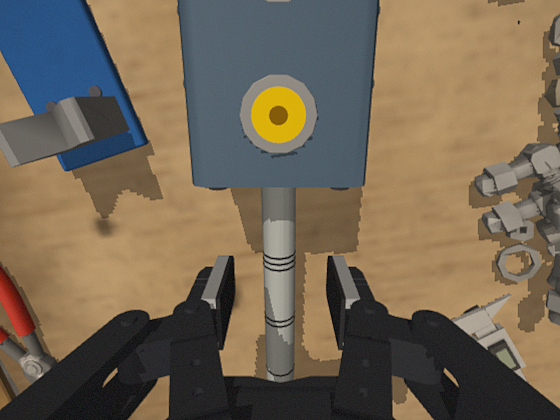

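View pics/s25.png

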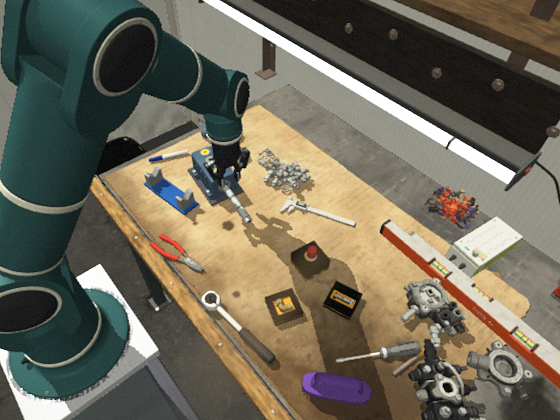

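```bash
python3 -m handwheel '[[0,0,-1.2,0,0,0,0.5],[0,0,-2.25,0,0,0,0.5],[0,0,-2.25,0,0,0,0.5],[0,0,-2.25,0,0,0,0.5],[0,0,-2.25,0,0,0,0.2],[0,0,-2.25,0,0,0,0.1],[0,0,-2.25,0,0,0,0.1],[0,0,-2.25,0,0,0,0.1]]' 80
python3 -m handwheel '[[-0.06,-0.4,0,0,0,0,0.1],[-0.125,-0.8,0,0,0,0,0.1],[-0.25,-1.6,0,0,0,0,0.1],[-0.375,-2.4,0,0,0,0,0.1],[-0.5,-3.2,0,0,0,0,0.1],[-0.605,-3.85,0,0,0,0,0.1],[-0.605,-3.85,0,0,0,0,0.1],[-0.605,-3.85,0,0,0,0,0.1]]' 80
python3 - <<'E'
from fit import *
cal,im=snap("wrist","w26.png")
cal,im=snap("side","s26.png")
cv2.imwrite("pics/j3.png",cv2.resize(im[200:360,200:360,::-1],None,fx=3.5,fy=3.5,interpolation=cv2.INTER_CUBIC))
E
```

```text
time: 29.75
ee_pos: [0.561, 0.1048, 0.03]
orientation: [3.14, -0.0, 1.416]
wrist_force: [-1.9, -0.9, 7.6]
width: 0.0172
time: 30.75
ee_pos: [0.5455, 0.009, 0.0291]
orientation: [3.142, -0.0, 1.417]
wrist_force: [-0.4, -0.5, -3.6]
width: 0.0172
```

View pics/w26.png

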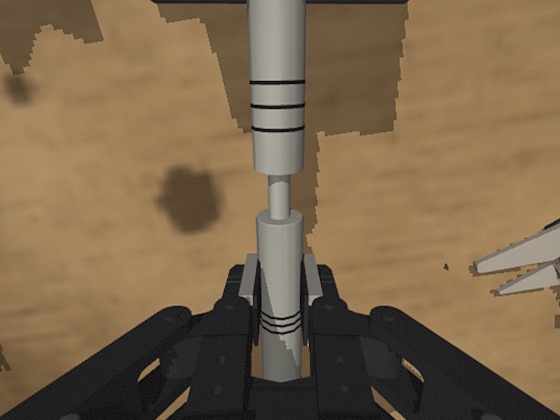

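View pics/j3.png

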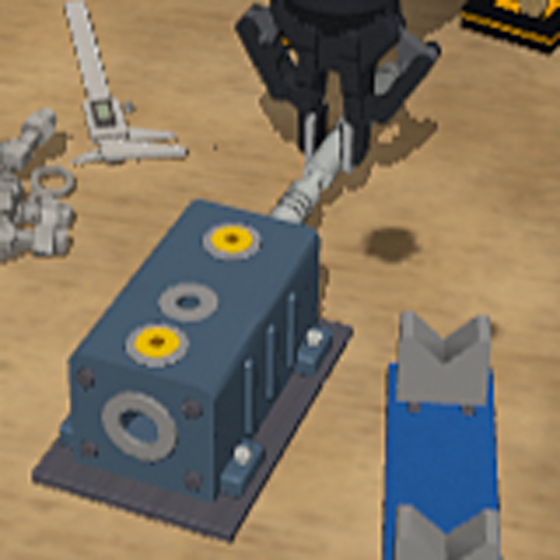

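```bash
python3 - <<'E'
from fit import *
cal=vision.calibration("wrist")
u=np.array([.1554,.9879])
for r in (173,215,0): 
  P=p2w(cal,279,r,.0465)[:2]; print(r,P,(P-[.578,.217])@u)
P=np.array([.5455,.009]);print((P-[.578,.217])@u)
E
```

```text
173 [0.5523191  0.05908699] -0.15999307379522099
215 [0.54962099 0.04176949] -0.17752031987281847
0 [0.5615175  0.11812558] -0.10023941899125283
-0.2105337
```

```bash
python3 -m handwheel '[[0,0,1,0,0,0,0.1],[0,0,3,0,0,0,0.1],[0,0,5,0,0,0,0.1],[-1.5,2,6.8,0,0,0.5,0.1],[-3,5,6.8,0,0,1.5,0.1],[-4.34,8,6.8,0,0,2.28,0.1],[-4.34,9.84,6.8,0,0,2.28,0.1],[-4.34,9.84,6.8,0,0,2.28,0.1],[-4.34,9.84,6.8,0,0,2.28,0.1],[-4.34,9.84,6.8,0,0,2.28,0.1],[-4.34,9.84,6.8,0,0,2.28,0.1]]' 80
python3 - <<'E'
from fit import *
print(telemetry.sense()["q"])
cal,im=snap("wrist","w27.png");np.savez("pics/w27.npz",K=cal["K"],T=cal["world_to_cam"])
cal,im=snap("side","s27.png")
E
```

```text
time: 32.22
ee_pos: [0.4372, 0.2537, 0.199]
orientation: [-3.141, 0.0, 1.733]
wrist_force: [0.6, 0.4, -3.4]
width: 0.0171
[ 0.12992767  0.3392545  -0.85335642  1.91245994  0.29867195  1.02188223
 -0.69107992]
```

View pics/w27.png

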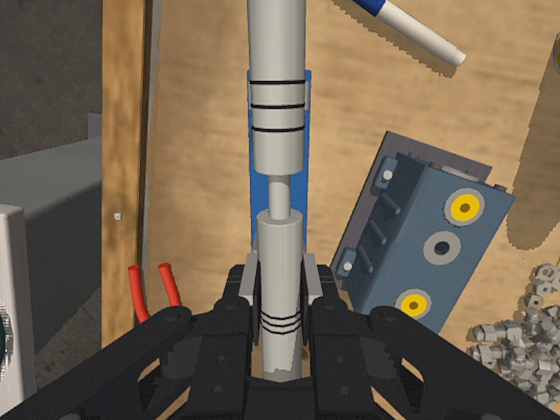

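View pics/s27.png

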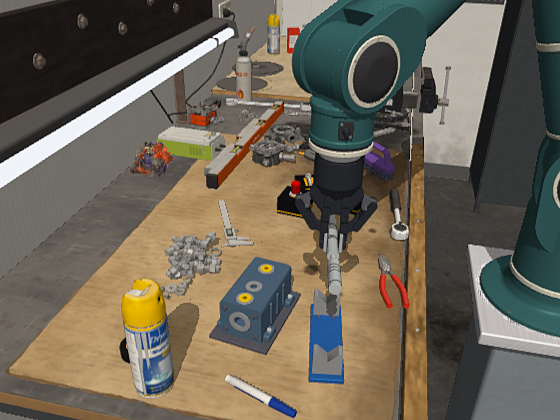

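```bash
python3 - <<'E'
import cv2
im=cv2.imread("pics/side0.png")
cv2.imwrite("pics/k1.png",cv2.resize(im[285:390,300:355],None,fx=7,fy=5.7,interpolation=cv2.INTER_CUBIC)[:600])
im=cv2.imread("pics/w27.png")
cv2.imwrite("pics/k2.png",cv2.resize(im[55:255,230:330],None,fx=3,fy=3,interpolation=cv2.INTER_CUBIC)[:600])
E
```

```text
(no output)
```

View pics/k1.png

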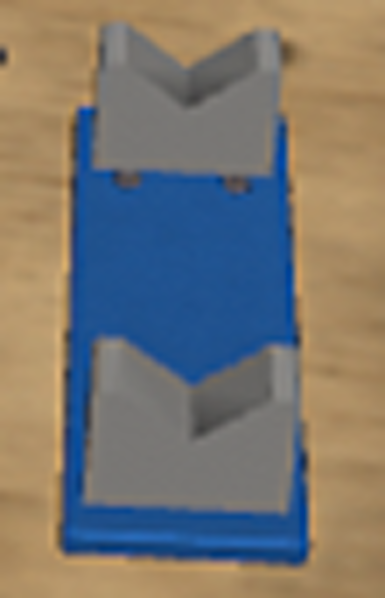

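View pics/k2.png

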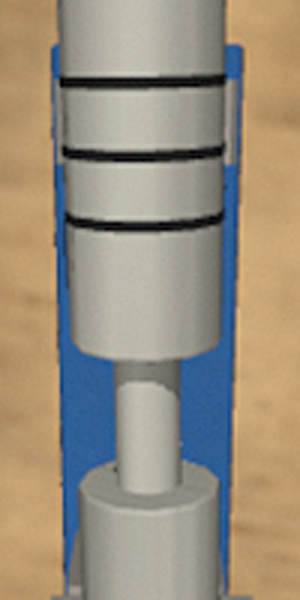

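```bash
python3 - <<'E'
from fit import *
d=np.load("pics/w27.npz");wc={"K":d["K"],"world_to_cam":d["T"]}
sc=vision.calibration("side")
sp=np.array([((x+.5)/7-.5+300,(y+.5)/5.7-.5+285) for x,y in [(190,438),(188,105),(83,500),(290,513),(93,165),(272,175)]])
s3=[(0,86,38),(0,-64,38),(25,86,10),(-25,86,10),(25,-64,10),(-25,-64,10)]
p,e=fit(sc,s3,sp,[.436,.255,.16]);print("side",p,e.round(1).tolist())
wp=np.array([((x+.5)/3-.5+230,(y+.5)/3-.5+55) for x,y in [(52,46),(242,46)]])
p2,e=fit(wc,[(-30,98,10),(30,98,10)],wp,[.436,.255,.16]);print("wrist",p2,e.round(1).tolist())
L,R=[p2w(wc,(x+.5)/3-.5+230,(y+.5)/3-.5+55,.01)[:2] for x,y in [(68,560),(230,560)]]; TL,TR=[p2w(wc,*a,.01)[:2] for a in wp]
print(TL,TR,np.linalg.norm(TL-TR),"mid low",(L+R)/2,np.linalg.norm(L-R)); v=(TL+TR)/2-(L+R)/2; print("yaw",np.arctan2(-v[0],v[1]))
s=telemetry.sense();print(s["ee_pos"],s["orientation"])
# spool axis points in wrist
z=s["ee_pos"][2]+.0165
a,b=[p2w(wc,(x+.5)/3-.5+230,(y+.5)/3-.5+55,z+dz)[:2] for x,y,dz in [(142,60,0),(149,540,0)]];v=a-b;print(a,b,"spool yaw",np.arctan2(-v[0],v[1]))
E
```

```text
side [0.43427464 0.25784646 0.15706538] [[0.3, 0.1], [0.1, 0.2], [-0.1, 0.2], [-0.3, -0.3], [-0.0, 0.0], [0.1, -0.2]]
wrist [0.43507732 0.25557095 0.16260253] [[-0.8, 0.0], [0.8, 0.0]]
[0.39036369 0.34756171] [0.44805695 0.35702496] 0.05846422196108059 mid low [0.44763082 0.18206366] 0.05835487725287735
yaw 0.16542809160915725
[0.43718194 0.25383962 0.19904889] [-3.14155121e+00  2.88278140e-04  1.73332541e+00]
[0.42187238 0.33881661] [0.43281389 0.27704669] spool yaw 0.17531480499879706
```

```bash
python3 -m handwheel '[[-0.08,0.06,-2,0,0,0,0.1],[-0.08,0.06,-4,0,0,0,0.1],[-0.08,0.06,-5.4,0,0,0,0.1],[-0.08,0.06,-6.1,0,0,0,0.1],[-0.08,0.06,-6.1,0,0,0,0.1],[-0.08,0.06,-6.1,0,0,0,0.1]]' 80
python3 - <<'E'
from fit import *
cal,im=snap("wrist","w28.png")
cal,im=snap("side","s28.png")
cv2.imwrite("pics/k3.png",cv2.resize(im[250:390,280:370,::-1],None,fx=4.2,fy=4.2,interpolation=cv2.INTER_CUBIC))
E
```

```text
time: 33.08
ee_pos: [0.4356, 0.2564, 0.0478]
orientation: [3.14, -0.0, 1.734]
wrist_force: [-0.2, -0.9, -2.6]
width: 0.0167
```

View pics/w28.png

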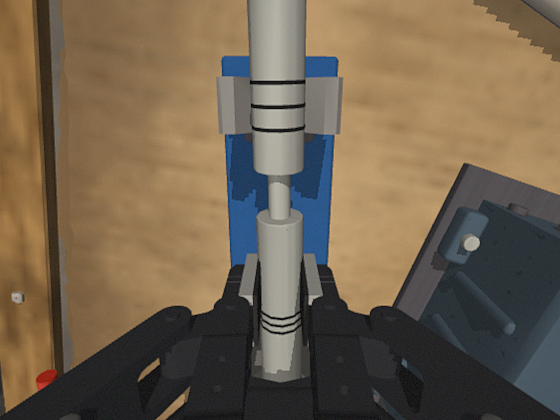

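View pics/k3.png

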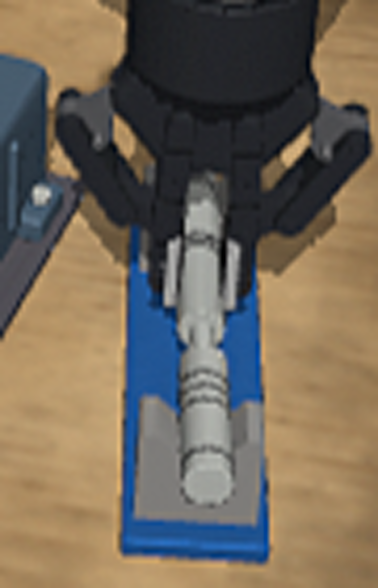

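```bash
python3 -m handwheel '[[0.03,0,-0.2,0,0,0,0.1],[0.03,0,-0.38,0,0,0,0.1],[0.03,0,-0.38,0,0,0,0.1],[0.03,0,-0.38,0,0,0,0.1]]' 80
python3 - <<'E'
from fit import *
cal,im=snap("wrist","w29.png")
cv2.imwrite("pics/k4.png",cv2.resize(im[40:380,180:380,::-1],None,fx=1.7,fy=1.7,interpolation=cv2.INTER_CUBIC))
E
```

```text
time: 33.67
ee_pos: [0.435, 0.2569, 0.0378]
orientation: [3.142, -0.0, 1.736]
wrist_force: [-13.1, -1.9, 25.4]
width: 0.0166
```

View pics/k4.png

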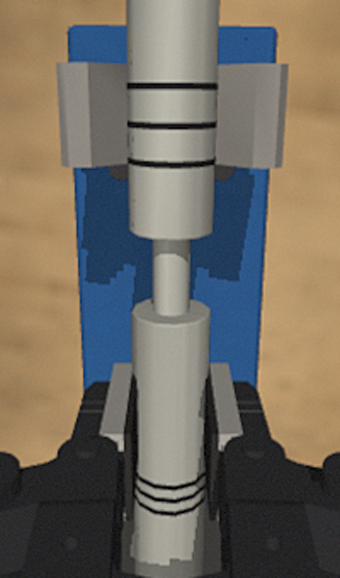

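```bash
python3 -m handwheel '[[-0.04,0,0.06,0,0,0,0.1],[-0.04,0,0.06,0,0,0,0.2],[-0.04,0,0.06,0,0,0,0.4],[-0.04,0,0.06,0,0,0,0.45],[-0.04,0,0.06,0,0,0,0.45]]' 40
python3 - <<'E'
from fit import *
cal,im=snap("wrist","w30.png")
cv2.imwrite("pics/k5.png",cv2.resize(im[40:380,180:380,::-1],None,fx=1.7,fy=1.7,interpolation=cv2.INTER_CUBIC))
E
```

```text
time: 34.35
ee_pos: [0.4348, 0.256, 0.0385]
orientation: [-3.142, 0.0, 1.734]
wrist_force: [0.3, -0.0, 0.1]
width: 0.0387
```

View pics/k5.png

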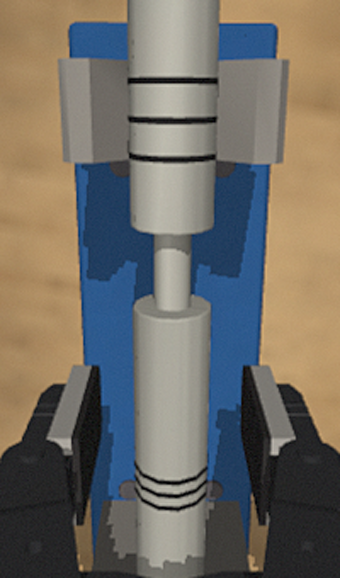

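Seated. I'll raise the arm clear and look at everything.

```bash
python3 -m handwheel '[[0,0,1.5,0,0,0,0.45],[0,0,4,0,0,0,0.45],[0,0,7,0,0,0,0.45],[0,-2,9,0,0,0,0.6],[0,-4,10,0,0,0,0.6],[0,-4,10,0,0,0,0.6],[0,-4,10,0,0,0,0.6]]' 40
python3 - <<'E'
from fit import *
cal,im=snap("wrist","w31.png");np.savez("pics/w31.npz",K=cal["K"],T=cal["world_to_cam"])
cal,im=snap("side","s31.png")
cv2.imwrite("pics/l1.png",cv2.resize(im[160:400,200:410,::-1],None,fx=2.5,fy=2.5,interpolation=cv2.INTER_CUBIC))
snap("scene","sc31.png")
E
```

```text
time: 35.28
ee_pos: [0.4348, 0.1557, 0.2887]
orientation: [3.141, 0.001, 1.733]
wrist_force: [0.4, -1.3, 0.1]
width: 0.0513
```

View pics/w31.png

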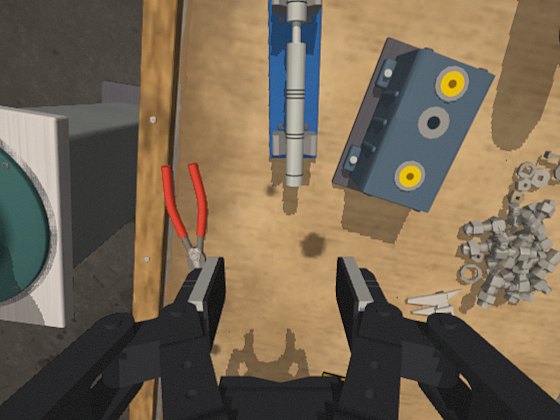

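View pics/l1.png

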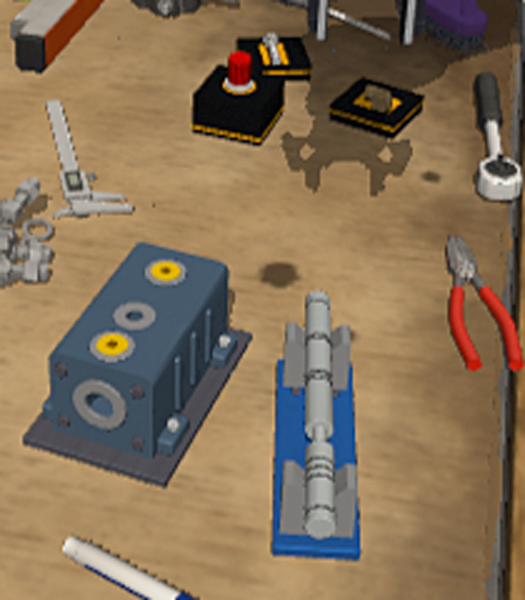

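View pics/sc31.png

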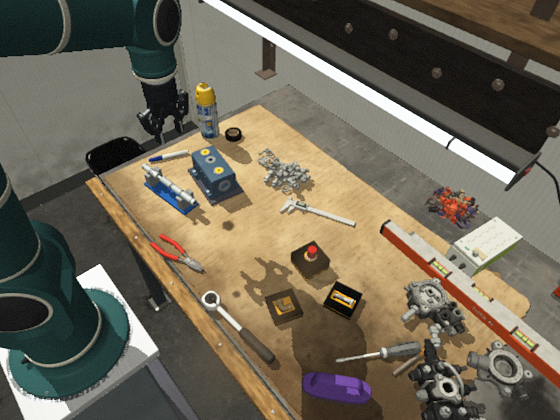

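```bash
python3 - <<'E'
from fit import *
d=np.load("pics/w31.npz");wc={"K":d["K"],"world_to_cam":d["T"]}
im=cv2.imread("pics/w31.png")
cv2.imwrite("pics/l2.png",cv2.resize(im[0:200,250:340],None,fx=3,fy=3,interpolation=cv2.INTER_CUBIC))
e=p2w(wc,294.5,186,.050)[:2];u=np.array([-np.sin(.161),np.cos(.161)]);print(e,"mid",e+.12*u)
bl,br=p2w(wc,269.5,158,.01)[:2],p2w(wc,316,157.5,.01)[:2];print("rest",(bl+br)/2+.098*u)
a,b=p2w(wc,298,45,.062)[:2],p2w(wc,294.5,180,.062)[:2];v=a-b;print("spool yaw",np.arctan2(-v[0],v[1]))
E
python3 -m handwheel '[[0,-3,1,0,0,-1,0.6],[3,-14,1,0,0,-9,0.6],[3,-14,1,0,0,-9,0.6],[3,-14,1,0,0,-9,0.6],[3,-14,1,0,0,-9,0.6],[3,-14,1,0,0,-9,0.6],[3,-14,1,0,0,-9,0.6],[3,-14,1,0,0,-9,0.6],[3,-14,1,0,0,-9,0.6],[3,-14,1,0,0,-9,0.6]]' 40
python3 - <<'E'
from fit import *
cal,im=snap("wrist","w32.png");np.savez("pics/w32.npz",K=cal["K"],T=cal["world_to_cam"])
E
```

```text
[0.45503537 0.13470253] mid [0.43579873 0.25315063]
rest [0.43414956 0.25705212]
spool yaw 0.15033171286129882
time: 36.67
ee_pos: [0.5098, -0.1932, 0.3135]
orientation: [-3.142, 0.0, 0.482]
wrist_force: [-0.8, 0.2, 0.4]
width: 0.0513
```

View pics/w32.png

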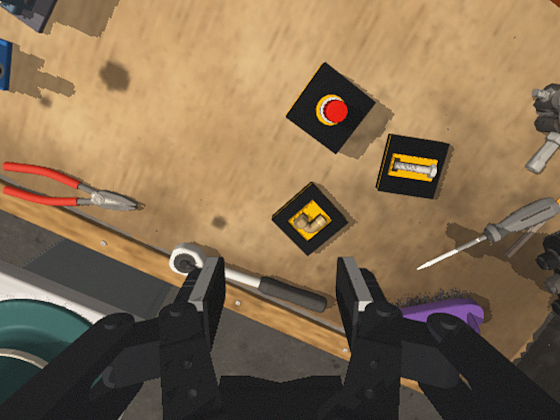

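View pics/l2.png

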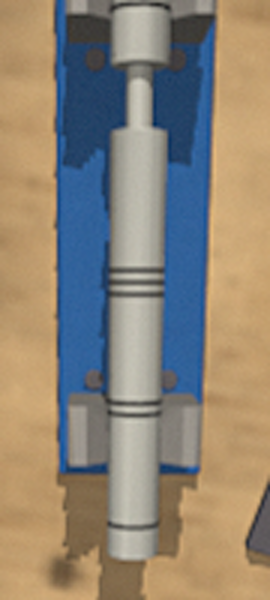

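```bash
python3 - <<'E'
from fit import *
im=cv2.imread("pics/w32.png")
cv2.imwrite("pics/l3.png",cv2.resize(im[60:260,265:455],None,fx=3,fy=3,interpolation=cv2.INTER_CUBIC))
E
```

```text
(no output)
```

View pics/l3.png

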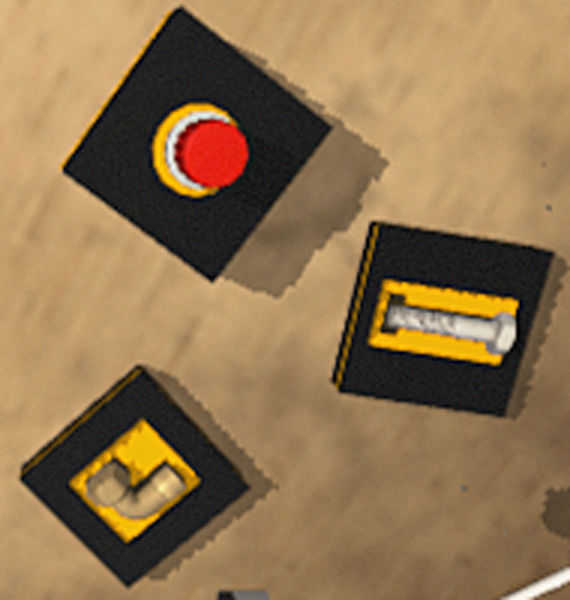

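```bash
python3 - <<'E'
from fit import *
d=np.load("pics/w32.npz");wc={"K":d["K"],"world_to_cam":d["T"]}
q=lambda L:[((x+.5)/3-.5+265,(y+.5)/3-.5+60) for x,y in L]
t,h=[p2w(wc,*a,.0225)[:2] for a in q([(391,318),(512,332)])];v=h-t
print("bolt",(t+h)/2,np.linalg.norm(v),np.arctan2(-v[0],v[1]),"foam .578 -.355 .330(+pi)")
p,e=fit(wc,[(15,31.5,20),(15,-31.5,20),(-15,-31.5,20),(-15,31.5,20)],q([(384,280),(520,300),(502,367),(368,346)]),[.578,-.355,.33]);print(p,e.round(1).tolist())
print("knob",p2w(wc,*q([(213,154)])[0],.079),"ring",p2w(wc,*q([(199,150)])[0],.045))
c,n=[p2w(wc,*a,.023)[:2] for a in q([(180,475),(97,478)])];print("elbow",c,n)
E
```

```text
bolt [ 0.57890346 -0.35628544] 0.05405459663124211 -2.775327449405547 foam .578 -.355 .330(+pi)
[ 0.57777933 -0.353987    0.3319307 ] [[-0.5, -0.2], [1.0, 0.3], [0.4, -0.1], [-0.8, 0.1]]
knob [ 0.59121386 -0.21788946  0.079     ] ring [ 0.59096818 -0.21775828  0.045     ]
elbow [ 0.46331194 -0.28577872] [ 0.4444055 -0.2527798]
```

```bash
python3 - <<'E'
from h import *
print(telemetry.sense()["wrist_force"]); print(bot.job_done())
E
```

```text
[ 0.18212229 -0.74362357 -0.87970782]
the job is handed in; nothing more can be done
None
```

I stripped the valve, laid out all four parts and handed the job in at about 37 s of the 118 s. There is no verdict to report, since the hand-in gives none.

Last checks, measured from the pictures:

| Part | Result | Limit |
|---|---|---|
| Locking pin | Upright in its hole, knob centre within about 1 mm of the ring centre, flange looks seated on the foam | 10 mm |
| Spool | In both V-blocks, mid length about 4 mm off centre (nearly all of it lengthways), angle within about 0.02 rad | 18 mm, 0.1 rad |
| Bolt | Down in its cut-out, 2–3 mm off centre, angle within about 0.04 rad, head at the opposite end to the outline | 12 mm, 0.35 rad |
| Elbow | Down in its cut-out, under 1 mm off centre, lying along its outline | 12 mm, 0.4 rad |

The caliper was not approached and looks unmoved in the pictures, but I did not measure it. At hand-in the arm stood clear and the wrist force was near zero.

- **First grasp missed:** the fingertips sit about 25 mm further back than the tool data says, so the first close on the pin ended above the knob. I measured the true offset from the pictures and used it for every later grasp.
- **First wide wrist picture:** it placed things up to 6 mm off along y. I re-measured each part and target from closer pictures before acting.
- **Spool on the V-blocks:** it touched one flank at about 25 N of wrist force, under the 120 N limit. I eased it off and released it there.

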